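# Sort tubing pliers: seized ones to repair, working ones into the case

## Robot

A 6-joint arm with a two-finger parallel gripper is mounted at the origin on a cart in front of the work surface, level with it; the furniture and walls round the work are solid. World frame = base frame: x ahead of the robot, y to its left, z up, the work surface at z = 0. Lengths are in m, angles in rad, forces in N, time in s.
With the tool pointing down it reaches from about 0.35 to 0.775 m from the base axis. Payload 7.3 kg.
Tool frame: the origin (TCP) lies at the very end of the fingers, on their centre line; the grasp point (between the pads) lies 19 mm behind it; z points along the fingers, y is the line along which they close (so a half turn about z gives the same grasp; the last joint's range is limited). The gripper opens to 92 mm and grips with 3 to 60 N. Pads are 19 mm wide; open, the fingers measure 130 mm over their backs; the gripper's body (75 mm by 190 mm) begins 47 mm behind the grasp point.
Start: joints at [-1.389, 0.342, 1.524, -0, 1.275, -0.146], TCP at [0.169, -0.497, 0.227] pointing down, gripper open.
Joint ranges: [-2.53, 2.53], [-0.77, 2.02], [0.04, 2.7], [-1, 4.14], [0.28, 2.66], [-3.11, 3.11]. Speed limits (rad/s): [2.57, 2.57, 3.14, 3.14, 3.14, 3.14].

## Interface

Orientations are given as [roll, pitch, yaw] about the fixed x, y, z axes, in that order (R = Rz(yaw) Ry(pitch) Rx(roll)).
In Python, from cell import observe, read_camera, get_calibration, hand_in, search_frame gives the robot as it stands.
- The arm moves only by the tool step_arm, never from a script. Its argument "commands" is a list of rows, each an object with "translation": the shift along the tool's x, y, z in mm, a list of three; "roll": the turn about the tool's z in rad. In form: [{"translation": [x, y, z], "roll": roll}, ...]. A call has 1 to 20 rows; each row shifts and turns the commanded pose from where the row before left it, along the tool's axes as they then stand; what a row does not reach is not made up. A row lasts 1/12 s, in which the tool goes at most 41.7 mm and 7.16 degrees, less where a joint would pass 70% of its speed; a pose out of reach is approached as far as the arm can. A call is refused whole if a number of a shift passes 41.7 or a number of a turn 0.125, either way. A call with a gripper value outside its range is refused whole. "fingers" is the opening, from 0 (shut) to 1 (fully open), set as the call begins (left out, the last holds). The fingers move at their own pace and stop on an object; "grip_force" is the grip in N (left out, the last holds). Time passes only in rows, so rows that do not move let the fingers close. It gives the time, the measured TCP pose, the force, the opening and the grip force at its end, in the units of the state.
- observe(): the state, without advancing time (a new reading comes with each control period).
- read_camera(name): name is "scene" or "top" or "wrist"; returns the picture (400x640x3 uint8, red, green, blue); there is no depth.
- get_calibration(name): a dict with "camera_matrix" (3x3 intrinsics, pixels), "world_from_camera" (4x4, takes a point from camera to world coordinates). Camera axes: x right, y up, looking along -z (the intrinsics and any distortion apply to the point x, -y, -z); pixel columns grow to the right and rows downward; lengths in m; the calibration is good to about 2 mm. A picture is of the moment at which its call begins: read the wrist's pose just before it. get_calibration takes no time and is no camera call; for the wrist camera it gives the pose at the moment of the call.
- hand_in(): hands the job in; it is judged then, once.
Trained networks look in the newest picture that a camera, given by its name, has taken for a name from the list of things; names that differ only in an ending like _2 or _b are one class to them, and where a whole thing is asked for, a point or a joint stands for the part that bears it (a point fixed in the world has none). Each returns a list of dicts, best first, with "confidence" (0 to 1); they miss things now and then, are a little off and sometimes report something else, mostly with a low value. They report only what shows in the picture. A call takes as long as a camera call.
- search_frame(camera, name): "at" ([x, y, z] in m, in world coordinates, good to about 4 mm: the middle of the surface that is visible of it).
The state is a dict: "time": time; "qpos": joint angles; "qvel": joint speeds; "joint_efforts": joint torques, N m; "tool_pos": TCP position; "tool_rot": TCP orientation; "contact_force": force on the tool from outside, world axes, zero at the start; "torque": the same for the moment, N m; "opening": finger opening in m; "grip_force": force on a finger pad.
Only numpy, scipy, OpenCV 4.12 (cv2) and the standard library are available. Lean on these libraries where they do the work, as an engineer would, in place of code of your own. Each camera call takes 0.05 s, during which the arm holds its last target. There are 200 camera calls.

## Task

Some of the tubing pliers lying open on the bench have rusted solid, which cannot be seen: open the lid of the instrument case, try each pair by squeezing its handles, and lay every pair that works, closed, flat in a compartment of its own in the case, jaws in the narrow slots on the lid-hinge side. Lay every seized pair, as it is, flat in a bay of its own in the open repair tray. Then shut the lid fully, and leave the other things on the bench where they are.

Things in the scene. Friction and masses are not known exactly. Their poses are not given: they have to be found in the camera images.
- pliers_1_pivot (a point): Pivot of one of up to four like pliers (steel jaws, black handles; None if absent), 6 mm above what they lie on. z: hinge axis, up. x: fixed to the left-handle half (jaws pointing away); the middle line, handles to jaws, is x turned by +q/2 about z. Jaws reach 34 mm ahead of the pivot, 16 mm wide together when closed; pivot disc 22 mm wide; two straight handles, each 10 mm wide and 12 mm high, run from 24 to 86 mm behind it.
- pliers_1_hinge (a joint): Opening q of these pliers: 0 closed, 0.45 wide open, 0.28 to 0.40 at the start. A working hinge closes when the handles are squeezed with about 2 N, 46 mm behind the pivot, and stays where left. A seized one does not yield however hard it is squeezed. Only trying tells which.
- pliers_2_pivot (a point): Pivot of one of up to four like pliers (steel jaws, black handles; None if absent), 6 mm above what they lie on. z: hinge axis, up. x: fixed to the left-handle half (jaws pointing away); the middle line, handles to jaws, is x turned by +q/2 about z. 46 mm behind the pivot the handles measure 29 mm over their outsides plus 46 mm x q (42 to 48 mm at the start); at their ends 33 mm plus 86 mm x q.
- pliers_2_hinge (a joint): Opening q of these pliers: 0 closed, 0.45 wide open, 0.28 to 0.40 at the start. A working hinge closes when the handles are squeezed with about 2 N, 46 mm behind the pivot, and stays where left. A seized one does not yield however hard it is squeezed. Only trying tells which.
- pliers_3_pivot (a point): Pivot of one of up to four like pliers (steel jaws, black handles; None if absent), 6 mm above what they lie on. z: hinge axis, up. x: fixed to the left-handle half (jaws pointing away); the middle line, handles to jaws, is x turned by +q/2 about z. Length 120 mm, mass about 0.12 kg, thickness 12 mm.
- pliers_3_hinge (a joint): Opening q of these pliers: 0 closed, 0.45 wide open, 0.28 to 0.40 at the start. A working hinge closes when the handles are squeezed with about 2 N, 46 mm behind the pivot, and stays where left. A seized one does not yield however hard it is squeezed. Only trying tells which.
- pliers_4_pivot (a point): Pivot of one of up to four like pliers (steel jaws, black handles; None if absent), 6 mm above what they lie on. z: hinge axis, up. x: fixed to the left-handle half (jaws pointing away); the middle line, handles to jaws, is x turned by +q/2 about z. Same size as the others.
- pliers_4_hinge (a joint): Opening q of these pliers: 0 closed, 0.45 wide open, 0.28 to 0.40 at the start. A working hinge closes when the handles are squeezed with about 2 N, 46 mm behind the pivot, and stays where left. A seized one does not yield however hard it is squeezed. Only trying tells which.
- pliers_5_pivot (a point): Pivot of one of up to four like pliers (steel jaws, black handles; None if absent), 6 mm above what they lie on. z: hinge axis, up. x: fixed to the left-handle half (jaws pointing away); the middle line, handles to jaws, is x turned by +q/2 about z. Same size as the others.
- pliers_5_hinge (a joint): Opening q of these pliers: 0 closed, 0.45 wide open, 0.28 to 0.40 at the start. A working hinge closes when the handles are squeezed with about 2 N, 46 mm behind the pivot, and stays where left. A seized one does not yield however hard it is squeezed. Only trying tells which.
- case: Aluminium instrument case, fixed, 148 (x) by 204 (y) mm, walls 34 mm high, 4 mm thick; floor 4 mm above the bench. Origin under its centre; x from the front (tab side, towards the robot) to the lid's hinge side, y left, z up. Three compartments along x, centred at y = -60, 0, +60 mm.
- case_mid (a point): Middle of the centre compartment's floor. White ribs 14 mm high bound the compartments: on the hinge side, over the last 31 mm of the 140 mm inner length, slots 30 mm wide for jaws and pivot disc; in front, over 26 mm, slots 48 mm wide for closed handles. Between (x -44 to +39 mm) the floor is open across, for fingers. Closed pliers lie with the pivot at about x = +26 mm.
- case_lid (a joint): Lid of the case, 6 mm thick: 0 shut, 1.9 open and leaning back; 0 to 0.2 at the start. It stays at any angle; moving it takes about 2 N at the tab. Keep the arm clear of what hangs over the bench: glassware on the wall, from 0.28 m up, out to x = 0.67 m; a stopcock at [0.59, 0.12, 0.56]; the retort stand's clamp at [0.48, 0.24 to 0.42, 0.40].
- case_lid_tab (a point): Centre of the lid's black thumb tab, 24 mm wide along the hinge line and 8 mm thick, which stands out 25 mm beyond the middle of the lid's front edge, level with the lid; swings with the lid about the hinge. Pinched across its 24 mm width, the tab can turn between the fingers as the lid swings. With the lid upright it points up.
- case_lid_hinge (a point): Point on the lid's hinge axis, mid-width, on the case's rear top edge, 34 mm above the bench. The axis is the case's y. This frame turns with the lid; the tab's centre stays at x = -160, z = +4 mm in it.
- repair_tray: Open galvanised tray, fixed, 148 (x) by 216 (y) mm, rim 18 mm high, walls 4 mm, floor 4 mm above the bench. Origin under its centre; x from its front (towards the robot) to its back, y left. A wall along x makes two bays, 140 by 102 mm, centred at y = +53 and -53 mm; each takes one open pair lying along x, either way round.
- by_stopper: Bystander: black rubber stopper, 32 mm wide, 24 mm high; origin under its centre. Not part of the job.
- by_stopper2: Bystander: black rubber stopper, 29 mm wide, 24 mm high; origin under its centre. Not part of the job.
- by_tape: Bystander: roll of masking tape, 92 mm wide, 24 mm high; origin under its centre. Not part of the job.
- by_flask: Bystander: conical flask, 83 mm wide, 166 mm high; origin under its centre. Not part of the job.
- by_dish: Bystander: glass petri dish, 62 mm wide, 14 mm high; origin under its centre. Not part of the job.
- by_marker: Bystander: felt marker, 136 mm long along its y, lying; origin under its centre. Not part of the job.

How it is judged:
On the way, in this order (a step that is already met when the one before it is completed fails the run):
1. the case lid has been opened (value of joint case_lid above 1 rad), for 0.2 s.
2. every working pair lies closed and flat in the open case, jaws on the hinge side (x of pliers_1_pivot in the frame of case between 0.008 and 0.045 m and (y of pliers_1_pivot in the frame of case between -0.072 and -0.048 m or y of pliers_1_pivot in the frame of case between -0.012 and 0.012 m or y of pliers_1_pivot in the frame of case between 0.048 and 0.072 m) and angle between the x axis of each of pliers_1_pivot, pliers_2_pivot, pliers_3_pivot and the x axis of case, either way round below 0.17 rad and z of pliers_1_pivot in the frame of case between 0.005 and 0.016 m and angle between the z axis of each of pliers_1_pivot, pliers_2_pivot, pliers_3_pivot and the z axis of case, either way round below 0.1 rad and value of joint each of pliers_1_hinge, pliers_2_hinge, pliers_3_hinge below 0.08 rad and x of pliers_2_pivot in the frame of case between 0.008 and 0.045 m and (y of pliers_2_pivot in the frame of case between -0.072 and -0.048 m or y of pliers_2_pivot in the frame of case between -0.012 and 0.012 m or y of pliers_2_pivot in the frame of case between 0.048 and 0.072 m) and z of pliers_2_pivot in the frame of case between 0.005 and 0.016 m and x of pliers_3_pivot in the frame of case between 0.008 and 0.045 m and (y of pliers_3_pivot in the frame of case between -0.072 and -0.048 m or y of pliers_3_pivot in the frame of case between -0.012 and 0.012 m or y of pliers_3_pivot in the frame of case between 0.048 and 0.072 m) and z of pliers_3_pivot in the frame of case between 0.005 and 0.016 m and value of joint case_lid above 0.8 rad), for 0.2 s.
At the end, for the whole second after the job is handed in: Working pairs: closed (under 0.08 rad), flat on the case floor, one to a compartment (12 mm off its middle line at most), pivot 8 to 45 mm from the case centre on the hinge side. Seized pairs: flat on the repair tray floor, one to a bay. Lid shut (under 0.05 rad); all at rest (x of pliers_1_pivot in the frame of case between 0.008 and 0.045 m and (y of pliers_1_pivot in the frame of case between -0.072 and -0.048 m or y of pliers_1_pivot in the frame of case between -0.012 and 0.012 m or y of pliers_1_pivot in the frame of case between 0.048 and 0.072 m) and angle between the x axis of each of pliers_1_pivot, pliers_2_pivot, pliers_3_pivot and the x axis of case, either way round below 0.17 rad and z of pliers_1_pivot in the frame of case between 0.005 and 0.016 m and angle between the z axis of each of pliers_1_pivot, pliers_2_pivot, pliers_3_pivot and the z axis of case, either way round below 0.1 rad and value of joint each of pliers_1_hinge, pliers_2_hinge, pliers_3_hinge below 0.08 rad and x of pliers_2_pivot in the frame of case between 0.008 and 0.045 m and (y of pliers_2_pivot in the frame of case between -0.072 and -0.048 m or y of pliers_2_pivot in the frame of case between -0.012 and 0.012 m or y of pliers_2_pivot in the frame of case between 0.048 and 0.072 m) and z of pliers_2_pivot in the frame of case between 0.005 and 0.016 m and x of pliers_3_pivot in the frame of case between 0.008 and 0.045 m and (y of pliers_3_pivot in the frame of case between -0.072 and -0.048 m or y of pliers_3_pivot in the frame of case between -0.012 and 0.012 m or y of pliers_3_pivot in the frame of case between 0.048 and 0.072 m) and z of pliers_3_pivot in the frame of case between 0.005 and 0.016 m and x of pliers_4_pivot in the frame of repair_tray between -0.06 and 0.06 m and y of pliers_4_pivot in the frame of repair_tray between -0.095 and 0.095 m and z of pliers_4_pivot in the frame of repair_tray between 0.005 and 0.016 m and angle between the z axis of each of pliers_4_pivot, pliers_5_pivot and the z axis of repair_tray, either way round below 0.1 rad and x of pliers_5_pivot in the frame of repair_tray between -0.06 and 0.06 m and y of pliers_5_pivot in the frame of repair_tray between -0.095 and 0.095 m and z of pliers_5_pivot in the frame of repair_tray between 0.005 and 0.016 m and ((y of pliers_4_pivot in the frame of repair_tray above 0.004 m and y of pliers_5_pivot in the frame of repair_tray below -0.004 m) or (y of pliers_5_pivot in the frame of repair_tray above 0.004 m and y of pliers_4_pivot in the frame of repair_tray below -0.004 m)) and value of joint case_lid below 0.05 rad and linear speed of each of pliers_1, pliers_2, pliers_3, pliers_4, pliers_5 below 0.03 m/s); the robot touches nothing.
It fails at once if another thing on the bench was shoved more than 5 cm or knocked over (distance of any of by_stopper, by_stopper2, by_tape, by_flask, by_dish, by_marker from where it was at the start of the episode above 0.05 m or angle between by_flask's own z axis and vertical above 0.7 rad).
Of pliers_1, pliers_2, pliers_3, pliers_4, pliers_5 only 3 to 4 are there at a start; the rules pass over those that are not, and their reading is None.
At some moment in a run one of pliers_1, pliers_2, pliers_3, pliers_4, pliers_5 may be knocked a few centimetres aside while the robot is not near it.
Once in a run the grip may slacken for a moment while it holds something.
It also fails if it takes over 208 s, if anything falls off the work surface, if the arm or the gripper's body presses on something with over 40 N, if the wrist force passes 120 N, or if a joint passes its speed limit or range.

## Working session

There is one attempt and no reset: what is moved stays moved. The work goes in short steps, Python scripts to look and compute and a tool call to move; the robot and the scene stay as the last step left them, time stands still between calls to the robot, and variables do not carry over. Pictures are saved under pics/ and viewed, at most 14 in all, crops included, and the job is handed in when it is done.

Besides the shell and the picture viewer there is one more tool, called after ">>>" by a JSON object that holds its "name" and its "arguments". step_arm: Moves the arm, as the interface text tells. Its arguments: {"type":"object","properties":{"commands":{"type":"array"},"fingers":{"type":"number"},"grip_force":{"type":"number"}},"required":["commands"]}

```bash
mkdir -p pics; ls
python3 - <<'E'
from cell import *
import cv2,numpy as np
np.set_printoptions(precision=4,suppress=True)
for c in("top","scene"):
    im=read_camera(c); cv2.imwrite(f"pics/{c}0.png",im[:,:,::-1])
    k=get_calibration(c);print(c,k["camera_matrix"],k["world_from_camera"])
for n in ["pliers_1_pivot","pliers_1_hinge","case","case_mid","case_lid_tab","case_lid_hinge","repair_tray","by_stopper","by_tape","by_flask","by_dish","by_marker"]:
    for d in search_frame("top",n): print(n,{a:(np.round(b,4).tolist() if not isinstance(b,str) else b) for a,b in d.items()})
s=observe();print({k:np.round(v,3).tolist() for k,v in s.items()})
E
```

```text
pics
top [[493.5353   0.     321.1742]
 [  0.     493.5353 199.6664]
 [  0.       0.       1.    ]] [[ 0.0044  0.9895 -0.1444  0.3055]
 [-1.      0.0044 -0.     -0.0409]
 [ 0.0006  0.1444  0.9895  1.3753]
 [ 0.      0.      0.      1.    ]]
scene [[406.1704   0.     312.0102]
 [  0.     406.1704 207.5497]
 [  0.       0.       1.    ]] [[ 0.7654  0.428  -0.4806 -0.1623]
 [-0.6432  0.5329 -0.5498 -0.8332]
 [ 0.0208  0.7299  0.6832  1.0399]
 [ 0.      0.      0.      1.    ]]
pliers_1_pivot {'at': [0.4339, 0.0952, 0.009], 'confidence': 0.87}
pliers_1_hinge {'at': [0.4198, 0.0813, 0.0091], 'confidence': 0.6}
pliers_1_hinge {'at': [0.6174, 0.2842, 0.0792], 'confidence': 0.51}
case {'at': [0.4583, -0.4064, 0.0538], 'confidence': 0.78}
case {'at': [0.4649, -0.4039, 0.0516], 'confidence': 0.67}
case {'at': [0.4365, -0.0827, 0.0061], 'confidence': 0.34}
case_lid_tab {'at': [0.4651, -0.4031, 0.0521], 'confidence': 0.62}
case_lid_hinge {'at': [0.467, -0.4084, 0.0544], 'confidence': 0.79}
repair_tray {'at': [0.5758, -0.089, 0.0052], 'confidence': 0.86}
by_stopper {'at': [0.6325, -0.253, 0.0272], 'confidence': 0.59}
by_tape {'at': [0.6353, 0.1774, 0.0233], 'confidence': 0.92}
by_flask {'at': [0.6236, 0.2849, 0.0775], 'confidence': 0.96}
by_flask {'at': [0.4288, 0.0931, 0.0106], 'confidence': 0.52}
by_dish {'at': [0.6079, 0.0793, 0.0017], 'confidence': 0.55}
by_marker {'at': [0.368, 0.3158, 0.0094], 'confidence': 0.57}
{'time': 0.7, 'qpos': [-1.389, 0.342, 1.524, -0.0, 1.275, -0.146], 'qvel': [0.0, 0.001, 0.001, 0.001, 0.001, -0.001], 'joint_efforts': [-0.002, -43.103, -24.444, 0.072, 0.048, -0.0], 'tool_pos': [0.169, -0.497, 0.227], 'tool_rot': [3.142, 0.0, 0.328], 'contact_force': [-0.395, 0.605, 0.234], 'torque': [-0.01, 0.007, 0.054], 'grip_force': 0.0, 'opening': 0.092}
```

View pics/top0.png

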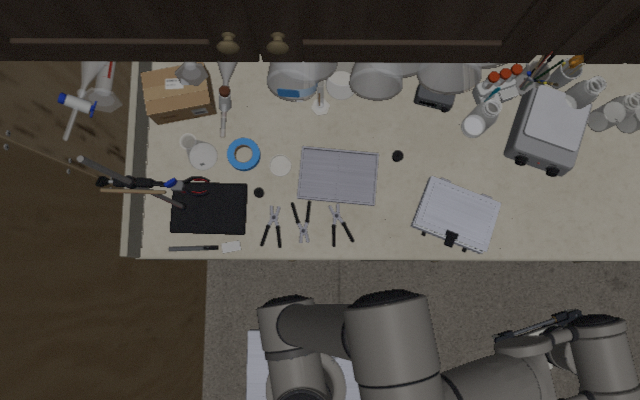

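View pics/scene0.png

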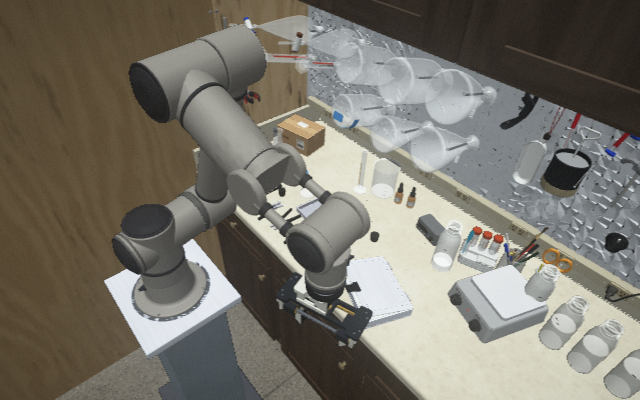

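The top view shows the shut case at px (457,213) with its tab at (451,239), turned about -0.2 rad. The tray is at (338,177). Three open pliers have pivots near (275,222), (303,226) with jaws toward the robot, and (337,221). I'll enlarge this to read the geometry.

```bash
cat > h.py <<'E'
from cell import *
import cv2,numpy as np
from scipy.spatial.transform import Rotation as R
np.set_printoptions(precision=4,suppress=True)
def p2w(cam,px,z,k=None):
    k=k or get_calibration(cam); K=k["camera_matrix"];T=np.array(k["world_from_camera"])
    d=np.linalg.inv(K)@np.array([px[0],px[1],1.]); d=T[:3,:3]@np.array([d[0],-d[1],-d[2]])
    o=T[:3,3]; return o+d*(z-o[2])/d[2]
def w2p(cam,P,k=None):
    k=k or get_calibration(cam); K=k["camera_matrix"];T=np.array(k["world_from_camera"])
    c=T[:3,:3].T@(np.array(P)-T[:3,3]); u=K@np.array([c[0],-c[1],-c[2]]); return u[:2]/u[2]
def tool(target_xyz,yaw=None):
    """print shift in tool frame (mm) and yaw to go"""
    s=observe();Rm=R.from_euler('xyz',s["tool_rot"]).as_matrix()
    print("tcp",s["tool_pos"],s["tool_rot"],"shift",1000*Rm.T@(np.array(target_xyz)-s["tool_pos"]))
def st():
    s=observe();print({k:np.round(s[k],4).tolist() for k in("time","tool_pos","tool_rot","opening","grip_force","contact_force","qpos")})
E
python3 - <<'E'
from h import *
im=cv2.imread("pics/top0.png")[140:260,235:515]
cv2.imwrite("pics/crop.png",cv2.resize(im,None,fx=2.85,fy=2.85,interpolation=cv2.INTER_CUBIC))
for n,p,z in [("p1",(275,222),.012),("p2",(303,226),.012),("p3",(337,221),.012),("tab",(451,239),.038),("case",(457,213),.04),("tray",(338,177),.0)]: print(n,p2w("top",p,z))
E
```

```text
p1 [0.4413 0.087  0.012 ]
p2 [0.4305 0.0092 0.012 ]
p3 [ 0.4448 -0.085   0.012 ]
tab [ 0.3946 -0.3927  0.038 ]
case [ 0.4653 -0.4109  0.04  ]
tray [ 0.5713 -0.0882  0.    ]
```

View pics/crop.png

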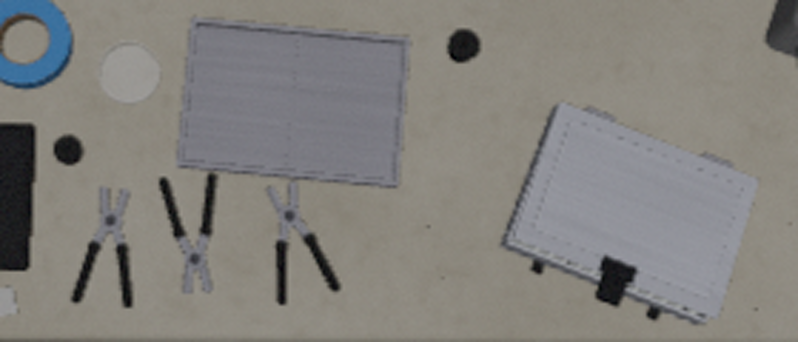

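Run:
```python
from h import *
f=lambda c,z:p2w("top",(c[0]/2.85+235-.3,c[1]/2.85+140-.3),z)
P={"p1":[(110,221),(114,190),(76,300),(128,305)],"p2":[(195,258),(196,290),(164,180),(212,176)],"p3":[(289,215),(281,187),(282,303),(336,289)]}
for n,v in P.items():
    w=[f(c,.012)[:2] for c in v]; m=(w[2]+w[3])/2; d=w[0]-m
    print(n,"piv",w[0],"handle mid",m,"yaw",np.arctan2(d[1],d[0]),"len",np.linalg.norm(d),"spread",np.linalg.norm(w[2]-w[3]))
c=[f(x,.036) for x in[(562,102),(758,180),(705,322),(505,245)]]
print(np.array(c),np.mean(c,0)); d=(c[0]+c[1]-c[2]-c[3])/2;print("yaw",np.arctan2(d[1],d[0]),np.linalg.norm(d),np.linalg.norm(c[0]-c[1]))
print("tab",f((615,280),.038))
c=[f(x,.018) for x in[(192,19),(410,39),(398,186),(178,166)]]
print(np.array(c),np.mean(c,0)); d=(c[0]+c[1]-c[2]-c[3])/2;print("yaw",np.arctan2(d[1],d[0]),np.linalg.norm(d),np.linalg.norm(c[0]-c[1]))
```

```text
p1 piv [0.4545 0.0919] handle mid [0.3753 0.0982] yaw -0.07914976951863922 len 0.07944593955234759 spread 0.05054136046562791
p2 piv [0.4188 0.0088] handle mid [0.4972 0.0164] yaw -3.0449221698509352 len 0.07875418072763558 spread 0.047120281113518854
p3 piv [ 0.4612 -0.0825] handle mid [ 0.3825 -0.1018] yaw 0.2411631584208627 len 0.08104740842353089 spread 0.05401896006210171
[[ 0.5698 -0.3464  0.036 ]
 [ 0.4943 -0.5327  0.036 ]
 [ 0.3582 -0.4759  0.036 ]
 [ 0.4305 -0.288   0.036 ]] [ 0.4632 -0.4108  0.036 ]
yaw -0.3959672120362249 0.14923191393187532 0.2010589305750273
tab [ 0.3974 -0.3914  0.038 ]
[[ 0.6554  0.0138  0.018 ]
 [ 0.6361 -0.2019  0.018 ]
 [ 0.4894 -0.1884  0.018 ]
 [ 0.5081  0.026   0.018 ]] [ 0.5722 -0.0876  0.018 ]
yaw -0.08719615414557993 0.14757763850426972 0.21660896175473426
```

>>> {"name": "step_arm", "arguments": {"commands": [{"translation": [0, 0, 0], "roll": 0.119}, {"translation": [0, 0, 0], "roll": 0.119}, {"translation": [0, 0, 0], "roll": 0.119}, {"translation": [0, 0, 0], "roll": 0.119}, {"translation": [0, 0, 0], "roll": 0.119}, {"translation": [0, 0, 0], "roll": 0.118}, {"translation": [15, -19, 0], "roll": 0}, {"translation": [15, -19, 0], "roll": 0}, {"translation": [15, -19, 0], "roll": 0}, {"translation": [15, -19, 0], "roll": 0}, {"translation": [15, -19, 0], "roll": 0}, {"translation": [15, -19, 0], "roll": 0}, {"translation": [15, -19, 0], "roll": 0}, {"translation": [15, -19, 0], "roll": 0}, {"translation": [15, -19, 0], "roll": 0}, {"translation": [15, -19, 0], "roll": 0}, {"translation": [0, 0, 0], "roll": 0}]}}

```text
time: 2.12
tool_pos: [0.3824, -0.3752, 0.2267]
tool_rot: [-3.14, -0.001, -0.382]
contact_force: [-0.3, 0.6, 0.0]
opening: 0.0913
grip_force: 0.0
```

Run:
```python
from h import *
st(); k=get_calibration("wrist"); cv2.imwrite("pics/w1.png",read_camera("wrist")[:,:,::-1])
print(k)
for n in["case_lid_tab","case_lid_hinge"]:
    for c in("wrist","scene"):
        if c=="scene":read_camera(c)
        for d in search_frame(c,n):print(c,n,d)
c=np.array([.463,-.411,0]);Rc=R.from_euler('z',-.39)
h=c+Rc.apply([.074,0,.034])
for th in(0,.1,.2):
    t=h+(Rc*R.from_euler('y',th)).apply([-.16,0,.004]);print(th,t,w2p("wrist",t,k))
```

```text
{'time': 2.1167, 'tool_pos': [0.3824, -0.3752, 0.2267], 'tool_rot': [-3.1405, -0.0012, -0.382], 'opening': 0.0913, 'grip_force': 0.0, 'contact_force': [-0.3149, 0.617, 0.0019], 'qpos': [-0.92, 0.3614, 1.4951, 0.0016, 1.2847, 1.0323]}
{'camera_matrix': array([[275.7711,   0.    , 323.7706],
       [  0.    , 275.7711, 199.2836],
       [  0.    ,   0.    ,   1.    ]]), 'world_from_camera': array([[-0.3731,  0.8959,  0.2412,  0.447 ],
       [-0.9278, -0.3598, -0.0987, -0.4025],
       [-0.0017, -0.2606,  0.9654,  0.3848],
       [ 0.    ,  0.    ,  0.    ,  1.    ]])}
wrist case_lid_tab {'at': [0.4685, -0.4089, 0.052], 'confidence': 0.77}
scene case_lid_tab {'at': [0.4576, -0.4191, 0.0537], 'confidence': 0.72}
scene case_lid_tab {'at': [0.6283, 0.175, 0.0245], 'confidence': 0.64}
scene case_lid_tab {'at': [0.37, 0.3042, 0.016], 'confidence': 0.63}
wrist case_lid_hinge {'at': [0.4693, -0.4059, 0.0549], 'confidence': 0.64}
scene case_lid_hinge {'at': [0.4519, -0.4203, 0.0519], 'confidence': 0.58}
scene case_lid_hinge {'at': [0.519, 0.1263, 0.0248], 'confidence': 0.38}
0 [ 0.3835 -0.3783  0.038 ] [325.234  179.8913]
0.1 [ 0.3846 -0.3788  0.054 ] [325.2881 181.4437]
0.2 [ 0.3871 -0.3798  0.0697] [325.3592 181.7757]
```

View pics/w1.png

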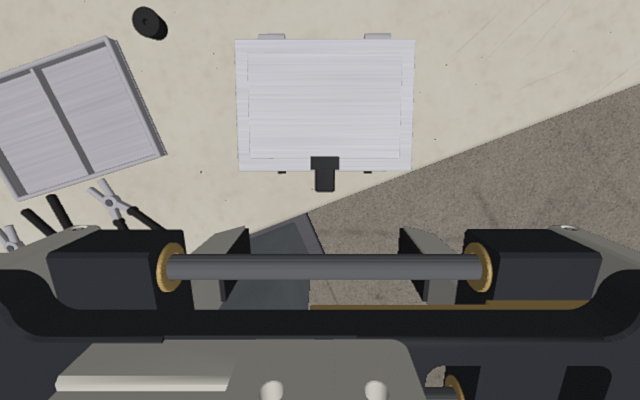

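The tab appears at px (325,180), which matches my predicted column and row, so I'll descend and pinch it.

>>> {"name": "step_arm", "arguments": {"commands": [{"translation": [1.6, 2.4, 0], "roll": 0.005}, {"translation": [0, 0, 23], "roll": 0}, {"translation": [0, 0, 23], "roll": 0}, {"translation": [0, 0, 23], "roll": 0}, {"translation": [0, 0, 23], "roll": 0}, {"translation": [0, 0, 23], "roll": 0}, {"translation": [0, 0, 23], "roll": 0}, {"translation": [0, 0, 23], "roll": 0}, {"translation": [0, 0, 15], "roll": 0}, {"translation": [0, 0, 10], "roll": 0}, {"translation": [0, 0, 0], "roll": 0}]}}

```text
time: 3.38
tool_pos: [0.379, -0.3796, 0.0388]
tool_rot: [-3.14, 0.003, -0.391]
contact_force: [-0.3, 0.3, 0.0]
opening: 0.0921
grip_force: 0.0
```

>>> {"name": "step_arm", "arguments": {"commands": [{"translation": [0, 0, 0], "roll": 0}, {"translation": [0, 0, 0], "roll": 0}, {"translation": [0, 0, 0], "roll": 0}, {"translation": [0, 0, 0], "roll": 0}, {"translation": [0, 0, 0], "roll": 0}, {"translation": [0, 0, 0], "roll": 0}, {"translation": [0, 0, 0], "roll": 0}, {"translation": [0, 0, 0], "roll": 0}], "fingers": 0, "grip_force": 20}}

```text
time: 4.05
tool_pos: [0.3801, -0.3802, 0.0409]
tool_rot: [3.141, -0.0, -0.39]
contact_force: [0.4, -0.5, -0.1]
opening: 0.043
grip_force: 0.0
```

>>> {"name": "step_arm", "arguments": {"commands": [{"translation": [0, 0, 0], "roll": 0}, {"translation": [0, 0, 0], "roll": 0}, {"translation": [0, 0, 0], "roll": 0}, {"translation": [0, 0, 0], "roll": 0}, {"translation": [0, 0, 0], "roll": 0}, {"translation": [0, 0, 0], "roll": 0}]}}

```text
time: 4.55
tool_pos: [0.3815, -0.3757, 0.0398]
tool_rot: [-3.134, 0.002, -0.391]
contact_force: [10.9, 15.2, -1.1]
opening: 0.0235
grip_force: 20.0
```

Run:
```python
from h import *
st()
s=observe();p=np.array(s["tool_pos"]);c=np.array([.463,-.411,0]);Rc=R.from_euler('z',-.39)
h=c+Rc.apply([.074,0,.034]); v=Rc.inv().apply(p+[0,0,.019]-h); print("pinch rel hinge",v)
for zz in(v[2],):
  x,z=v[0],zz; r=np.hypot(x,z);a0=np.arctan2(z,-x);print("a0",a0,r)
  prev=(0,0)
  for da in np.linspace(0,1.62,19)[1:]:
    q=(-r*np.cos(a0+da)-x, r*np.sin(a0+da)-z);print(np.round([(q[0]-prev[0])*1000,-(q[1]-prev[1])*1000],1).tolist(),end=" ");prev=q
```

```text
{'time': 4.55, 'tool_pos': [0.3815, -0.3757, 0.0398], 'tool_rot': [-3.1345, 0.0021, -0.3907], 'opening': 0.0235, 'grip_force': 19.9538, 'contact_force': [10.9216, 15.1826, -1.051], 'qpos': [-0.9241, 0.5839, 1.7151, 0.0068, 0.848, 1.033]}
pinch rel hinge [-0.1628  0.0016  0.0248]
a0 0.15136650670572382 0.16471818437641847
[2.9, -14.5] [4.2, -14.2] [5.4, -13.8] [6.7, -13.2] [7.8, -12.6] [8.9, -11.8] [10.0, -11.0] [10.9, -10.0] [11.8, -9.0] [12.5, -7.9] [13.2, -6.8] [13.7, -5.6] [14.2, -4.3] [14.5, -3.0] [14.7, -1.7] [14.8, -0.4] [14.8, 1.0] [14.6, 2.3]
```

>>> {"name": "step_arm", "arguments": {"commands": [{"translation": [0, -3, 0], "roll": 0}, {"translation": [2.9, 0, -14.5], "roll": 0}, {"translation": [4.2, 0, -14.2], "roll": 0}, {"translation": [5.4, 0, -13.8], "roll": 0}, {"translation": [6.7, 0, -13.2], "roll": 0}, {"translation": [7.8, 0, -12.6], "roll": 0}, {"translation": [8.9, 0, -11.8], "roll": 0}, {"translation": [10, 0, -11], "roll": 0}, {"translation": [10.9, 0, -10], "roll": 0}, {"translation": [11.8, 0, -9], "roll": 0}, {"translation": [12.5, 0, -7.9], "roll": 0}, {"translation": [0, 0, 0], "roll": 0}]}}

```text
time: 5.55
tool_pos: [0.458, -0.4062, 0.1581]
tool_rot: [-3.137, 0.002, -0.389]
contact_force: [2.1, 8.4, -1.5]
opening: 0.0234
grip_force: 26.2
```

>>> {"name": "step_arm", "arguments": {"commands": [{"translation": [13.2, 0, -6.8], "roll": 0}, {"translation": [13.7, 0, -5.6], "roll": 0}, {"translation": [14.2, 0, -4.3], "roll": 0}, {"translation": [14.5, 0, -3], "roll": 0}, {"translation": [14.7, 0, -1.7], "roll": 0}, {"translation": [14.8, 0, -0.4], "roll": 0}, {"translation": [14.8, 0, 1], "roll": 0}, {"translation": [14.6, 0, 2.3], "roll": 0}, {"translation": [0, 0, 0], "roll": 0}, {"translation": [0, 0, 0], "roll": 0}, {"translation": [0, 0, 0], "roll": 0}]}}

```text
time: 6.47
tool_pos: [0.5614, -0.4517, 0.1771]
tool_rot: [-3.142, 0.001, -0.39]
contact_force: [-0.3, -0.0, 0.2]
opening: 0.0003
grip_force: 0.0
```

Run:
```python
from h import *
cv2.imwrite("pics/w2.png",np.vstack([read_camera("wrist")[:,:,::-1][:220],read_camera("scene")[:,:,::-1][180:]]))
```

```text
(no output)
```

View pics/w2.png

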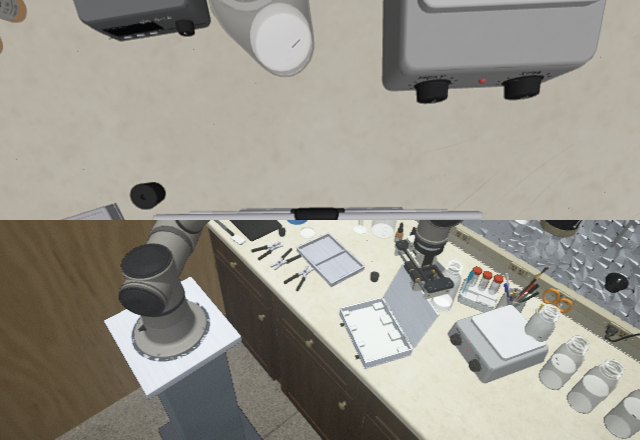

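Run:
```python
from h import *
c=np.array([.463,-.411,0]);Rc=R.from_euler('z',-.39);h=c+Rc.apply([.074,0,.034])
k=get_calibration("wrist");print("tip px",w2p("wrist",observe()["tool_pos"],k),"rel",Rc.inv().apply(observe()["tool_pos"]-h))
for th in np.arange(1.2,1.95,.1):
    f=lambda v:(h+(Rc*R.from_euler('y',th)).apply(v))
    print(round(th,2),f([-.172,0,.004]),w2p("wrist",f([-.172,0,.008]),k),w2p("wrist",f([-.148,.1,.008]),k),w2p("scene",f([-.148,-.1,.003])),w2p("scene",f([-.148,.1,.003])))
```

```text
tip px [322.3373 241.9995] rel [ 0.0325 -0.0003  0.1437]
1.2 [ 0.4772 -0.4169  0.1958] [322.0473 382.1025] [180.2228 343.7695] [404.4237 284.5253] [373.1908 231.2508]
1.3 [ 0.4925 -0.4231  0.2008] [321.9249 367.2954] [174.4259 330.7169] [409.58   282.2326] [377.7617 229.2371]
1.4 [ 0.508  -0.4295  0.2042] [321.8079 347.9688] [169.2748 314.6697] [414.7521 280.2413] [382.3757 227.5368]
1.5 [ 0.5239 -0.436   0.2059] [321.702  324.2707] [165.0098 295.8477] [419.8731 278.5761] [386.9745 226.1702]
1.6 [ 0.5398 -0.4426  0.2058] [321.6128 296.7203] [161.8528 274.6716] [424.8774 277.2561] [391.5005 225.1524]
1.7 [ 0.5556 -0.4491  0.2041] [321.5458 266.2225] [159.9823 251.7538] [429.7023 276.2948] [395.8982 224.493 ]
1.8 [ 0.5712 -0.4555  0.2006] [321.5051 234.0094] [159.5096 227.8592] [434.2892 275.6999] [400.1146 224.1963]
1.9 [ 0.5864 -0.4617  0.1955] [321.4929 201.5074] [160.4629 203.8375] [438.5846 275.4733] [404.1008 224.2611]
```

The lid is leaning back: its top edge sits at row 215 in the wrist view, which puts it at about 1.85 rad. The fingers are clear, in front of it. Next I'll go above the right-most pliers.

>>> {"name": "step_arm", "arguments": {"commands": [{"translation": [-20, 0, 0], "roll": 0}, {"translation": [-30, 0, -10], "roll": 0}, {"translation": [-30, 0, -20], "roll": 0}, {"translation": [-20, 0, -20], "roll": 0}, {"translation": [0, 0, 0], "roll": -0.105}, {"translation": [0, 0, 0], "roll": -0.105}, {"translation": [0, 0, 0], "roll": -0.105}, {"translation": [0, 0, 0], "roll": -0.105}, {"translation": [0, 0, 0], "roll": -0.105}, {"translation": [0, 0, 0], "roll": -0.105}, {"translation": [3, -36, 0], "roll": 0}, {"translation": [3, -36, 0], "roll": 0}, {"translation": [3, -36, 0], "roll": 0}, {"translation": [3, -36, 0], "roll": 0}, {"translation": [3, -36, 0], "roll": 0}, {"translation": [3, -36, 0], "roll": 0}, {"translation": [3, -36, 0], "roll": 0}, {"translation": [3, -36, 0], "roll": 0}, {"translation": [3, -36, 0], "roll": 0}, {"translation": [2, -30, 0], "roll": 0}], "fingers": 0.7}}

```text
time: 8.23
tool_pos: [0.4123, -0.061, 0.2278]
tool_rot: [3.141, -0.001, 0.24]
contact_force: [-0.2, -0.2, -0.1]
opening: 0.0644
grip_force: 0.0
```

>>> {"name": "step_arm", "arguments": {"commands": [{"translation": [0, 0, 0], "roll": 0}, {"translation": [0, 0, 0], "roll": 0}, {"translation": [0, 0, 0], "roll": 0}]}}

```text
time: 8.48
tool_pos: [0.4137, -0.0634, 0.2278]
tool_rot: [3.14, -0.001, 0.24]
contact_force: [-0.1, -0.3, 0.1]
opening: 0.0646
grip_force: 0.0
```

```bash
cat >> h.py <<'E'
def rect(cam,cx,cy,half=.11,z=.012,s=1000,img=None,k=None):
    """bench-plane rectified crop: 1px=1mm, up=+x, left=+y, centred (cx,cy)"""
    if img is None: k=get_calibration(cam); img=read_camera(cam)
    n=int(half*s); src=[(-half,-half),(-half,half),(half,half),(half,-half)]
    A=np.float32([w2p(cam,[cx+a,cy+b,z],k) for a,b in src]); B=np.float32([((half-b)*s,(half-a)*s) for a,b in src])
    return cv2.warpPerspective(img,cv2.getPerspectiveTransform(A,B),(2*n,2*n))
def find(cam,cx,cy,half=.08,z=.01,name=None,thr=70):
    """two dark handles near (cx,cy): rods by connected components -> midline, spread, squeeze pt"""
    im=rect(cam,cx,cy,half,z); g=im.max(2); m=(g<thr).astype(np.uint8)
    m=cv2.morphologyEx(m,cv2.MORPH_OPEN,np.ones((3,3)))
    if name: cv2.imwrite(name,cv2.resize(im[:,:,::-1],None,fx=3,fy=3))
    n,l,stt,_=cv2.connectedComponentsWithStats(m); out=[]
    for i in range(1,n):
        if stt[i,4]<150: continue
        pts=np.argwhere(l==i)[:,::-1].astype(np.float32); (u,v),(w,h),a=cv2.minAreaRect(pts)
        b=cv2.boxPoints(((u,v),(w,h),a)); e=sorted([(np.linalg.norm(b[i]-b[i-1]),(b[i]+b[i-1])/2) for i in range(4)],key=lambda t:t[0])[:2]
        W=[np.array([cx+half-q[1]/1000,cy+half-q[0]/1000]) for _,q in e]
        out.append((max(w,h),min(w,h),W[0],W[1])); print("rod L %.0f W %.0f"%out[-1][:2],W[0],W[1],stt[i,4])
    return out
E
python3 - <<'E'
from h import *
st(); find("wrist",.43,-.095,name="pics/f3.png")
print(search_frame("wrist","pliers_1_pivot"))
E
```

```text
{'time': 8.4833, 'tool_pos': [0.4137, -0.0634, 0.2278], 'tool_rot': [3.1402, -0.0012, 0.2402], 'opening': 0.0646, 'grip_force': 0.0, 'contact_force': [-0.1357, -0.2561, 0.1483], 'qpos': [-0.3352, 0.1437, 1.7895, -0.0005, 1.2067, 0.9956]}
rod L 59 W 10 [ 0.4434 -0.0998] [ 0.3906 -0.1262] 449
rod L 57 W 9 [ 0.436  -0.0745] [ 0.379  -0.0745] 440
[{'at': [0.4305, 0.093, 0.0151], 'confidence': 0.89}]
```

View pics/f3.png

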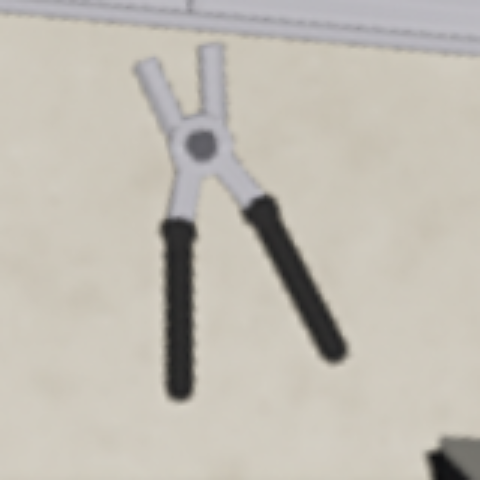

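The rectified view shows the right-hand pliers clearly. The pivot is at crop (201,145), which is (0.462,-0.082), and the middle line is at 0.23 rad. I'll descend to the squeeze point.

>>> {"name": "step_arm", "arguments": {"commands": [{"translation": [-4, 29, 0], "roll": 0.008}, {"translation": [0, 0, 24], "roll": 0}, {"translation": [0, 0, 24], "roll": 0}, {"translation": [0, 0, 24], "roll": 0}, {"translation": [0, 0, 24], "roll": 0}, {"translation": [0, 0, 24], "roll": 0}, {"translation": [0, 0, 24], "roll": 0}, {"translation": [0, 0, 24], "roll": 0}, {"translation": [0, 0, 20], "roll": 0}, {"translation": [0, 0, 15], "roll": 0}, {"translation": [0, 0, 10], "roll": 0}, {"translation": [0, 0, 8], "roll": 0}, {"translation": [0, 0, 4], "roll": 0}, {"translation": [0, 0, 0], "roll": 0}, {"translation": [0, 0, 0], "roll": 0}]}}

```text
time: 9.83
tool_pos: [0.4169, -0.0926, 0.0024]
tool_rot: [3.141, -0.0, 0.231]
contact_force: [0.3, -0.2, 0.1]
opening: 0.0641
grip_force: 0.0
```

>>> {"name": "step_arm", "arguments": {"commands": [{"translation": [0, 0, 0], "roll": 0}, {"translation": [0, 0, 0], "roll": 0}, {"translation": [0, 0, 0], "roll": 0}, {"translation": [0, 0, 0], "roll": 0}, {"translation": [0, 0, 0], "roll": 0}, {"translation": [0, 0, 0], "roll": 0}, {"translation": [0, 0, 0], "roll": 0}, {"translation": [0, 0, 0], "roll": 0}, {"translation": [0, 0, 0], "roll": 0}, {"translation": [0, 0, 0], "roll": 0}, {"translation": [0, 0, 0], "roll": 0}, {"translation": [0, 0, 0], "roll": 0}], "fingers": 0, "grip_force": 15}}

```text
time: 10.83
tool_pos: [0.4171, -0.0923, 0.0027]
tool_rot: [3.141, -0.001, 0.232]
contact_force: [-0.5, -0.1, 6.3]
opening: 0.0515
grip_force: 14.5
```

It stops at 51 mm under 15 N, so this pair is seized. I'll grip harder, lift it and carry it to the right tray bay.

>>> {"name": "step_arm", "arguments": {"commands": [{"translation": [0, 0, 0], "roll": 0}, {"translation": [0, 0, 0], "roll": 0}, {"translation": [0, 0, -10], "roll": 0}, {"translation": [0, 0, -15], "roll": 0}, {"translation": [0, 0, -15], "roll": 0}, {"translation": [0, 0, -15], "roll": 0}, {"translation": [0, 0, -15], "roll": 0.106}, {"translation": [0, 0, 0], "roll": 0.106}, {"translation": [0, 0, 0], "roll": 0.107}, {"translation": [19, 5, 0], "roll": 0}, {"translation": [19, 5, 0], "roll": 0}, {"translation": [19, 5, 0], "roll": 0}, {"translation": [19, 5, 0], "roll": 0}, {"translation": [19, 5, 0], "roll": 0}, {"translation": [19, 5, 0], "roll": 0}, {"translation": [20, 5, 0], "roll": 0}, {"translation": [0, 0, 0], "roll": 0}, {"translation": [0, 0, 0], "roll": 0}], "grip_force": 35}}

```text
time: 12.33
tool_pos: [0.5471, -0.1386, 0.0715]
tool_rot: [-3.141, 0.001, -0.087]
contact_force: [-0.8, 0.9, -1.0]
opening: 0.0503
grip_force: 34.0
```

Run:
```python
from h import *
st(); k=get_calibration("wrist"); im=read_camera("wrist")
cv2.imwrite("pics/w3.png",im[:,:,::-1])
for q in[(-.07,-.104),(-.07,-.004),(.07,-.104),(.07,-.002),(.07,.002),(.07,.104)]:
    P=np.r_[np.array([.572,-.088])+R.from_euler('z',-.087).as_matrix()[:2,:2]@q,.018]; print(q,P,w2p("wrist",P,k))
print(search_frame("wrist","repair_tray"),search_frame("wrist","pliers_1_pivot"))
```

```text
{'time': 12.3333, 'tool_pos': [0.5471, -0.1386, 0.0715], 'tool_rot': [-3.1413, 0.0011, -0.0871], 'opening': 0.0503, 'grip_force': 34.0085, 'contact_force': [-0.7918, 0.868, -1.0388], 'qpos': [-0.3839, 0.5781, 1.6088, -0.0001, 0.9559, 1.2741]}
(-0.07, -0.104) [ 0.4932 -0.1855  0.018 ] [383.1538 269.5631]
(-0.07, -0.004) [ 0.5019 -0.0859  0.018 ] [265.9857 269.5613]
(0.07, -0.104) [ 0.6327 -0.1977  0.018 ] [394.0428  94.945 ]
(0.07, -0.002) [ 0.6416 -0.0961  0.018 ] [252.4062  95.0438]
(0.07, 0.002) [ 0.6419 -0.0921  0.018 ] [246.8552  95.0477]
(0.07, 0.104) [0.6508 0.0095 0.018 ] [105.3886  95.1463]
[{'at': [0.6025, -0.0698, 0.0068], 'confidence': 0.85}] []
```

View pics/w3.png

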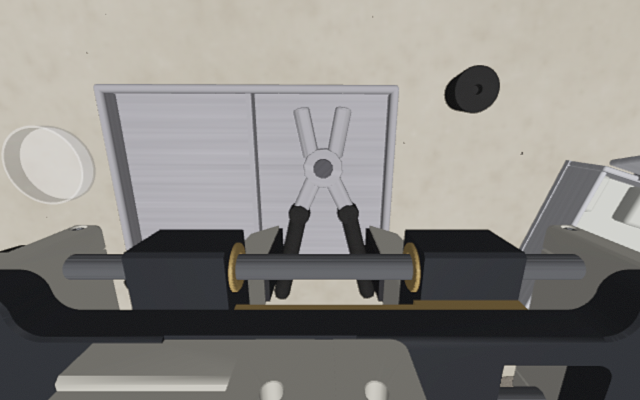

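The pliers hang level and centred in the right bay: pivot at px (323,168), bay walls at columns 255 and 391. I'll lower and release.

>>> {"name": "step_arm", "arguments": {"commands": [{"translation": [0, 0, 15], "roll": 0}, {"translation": [0, 0, 15], "roll": 0}, {"translation": [0, 0, 15], "roll": 0}, {"translation": [0, 0, 10], "roll": 0}, {"translation": [0, 0, 6], "roll": 0}, {"translation": [0, 0, 3], "roll": 0}, {"translation": [0, 0, 0], "roll": 0}, {"translation": [0, 0, 0], "roll": 0}]}}

```text
time: 13.15
tool_pos: [0.5474, -0.1388, 0.0087]
tool_rot: [3.141, -0.001, -0.087]
contact_force: [0.2, -0.1, -0.1]
opening: 0.0503
grip_force: 34.0
```

>>> {"name": "step_arm", "arguments": {"commands": [{"translation": [0, 0, 0], "roll": 0}, {"translation": [0, 0, 0], "roll": 0}, {"translation": [0, 0, 0], "roll": 0}, {"translation": [0, 0, 0], "roll": 0}, {"translation": [0, 0, -10], "roll": 0}, {"translation": [0, 0, -20], "roll": 0}, {"translation": [0, 0, -30], "roll": 0}, {"translation": [0, 0, -30], "roll": 0}, {"translation": [0, 0, -30], "roll": 0}, {"translation": [0, 0, -30], "roll": 0}, {"translation": [-26, -26, -5], "roll": 0}, {"translation": [-26, -26, 0], "roll": 0}, {"translation": [-26, -26, 0], "roll": 0}, {"translation": [-26, -26, 0], "roll": 0}, {"translation": [-20, -20, 0], "roll": 0}, {"translation": [0, 0, 0], "roll": 0}, {"translation": [0, 0, 0], "roll": 0}, {"translation": [0, 0, 0], "roll": 0}], "fingers": 0.6}}

```text
time: 14.65
tool_pos: [0.4353, -0.0047, 0.1641]
tool_rot: [3.141, -0.002, -0.087]
contact_force: [0.5, -0.1, 0.1]
opening: 0.0554
grip_force: 0.0
```

Run:
```python
from h import *
st(); k=get_calibration("wrist"); im=read_camera("wrist")
cv2.imwrite("pics/w4.png",im[:,:,::-1])
print(search_frame("wrist","pliers_1_pivot"))
find("wrist",.46,.01,half=.07,name="pics/f2.png")
print("p1");find("wrist",.42,.095,half=.07,name="pics/f1.png")
```

```text
{'time': 14.65, 'tool_pos': [0.4353, -0.0047, 0.1641], 'tool_rot': [3.1411, -0.0023, -0.0868], 'opening': 0.0554, 'grip_force': 0.0, 'contact_force': [0.4669, -0.0917, 0.0923], 'qpos': [-0.187, 0.2466, 1.8529, -0.0004, 1.0397, 1.4709]}
[{'at': [0.4386, 0.0913, 0.0126], 'confidence': 0.93}]
rod L 60 W 9 [ 0.4439 -0.0001] [ 0.5032 -0.0053] 483
rod L 60 W 10 [0.4991 0.0407] [0.4412 0.0241] 503
rod L 41 W 8 [0.433 0.076] [0.392 0.076] 294
p1
rod L 52 W 9 [0.4909 0.0388] [0.4414 0.0247] 376
rod L 84 W 63 [0.435  0.1335] [0.351  0.1335] 2560
rod L 42 W 11 [0.4329 0.0803] [0.391  0.0765] 381
rod L 91 W 37 [0.3761 0.1146] [0.3679 0.0245] 713
```

View pics/w4.png

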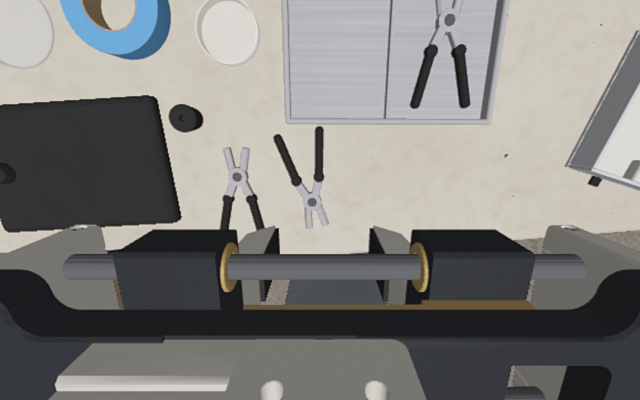

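The first seized pair lies in the right bay, pivot at px (450,20). The middle pair's pivot is at (311,202) with its handles away from the robot. Next I'll try that one.

>>> {"name": "step_arm", "arguments": {"commands": [{"translation": [0, 0, 0], "roll": -0.092}, {"translation": [0, 0, 0], "roll": -0.091}, {"translation": [15, -8, 0], "roll": 0}, {"translation": [16, -8, 0], "roll": 0}, {"translation": [0, 0, 25], "roll": 0}, {"translation": [0, 0, 25], "roll": 0}, {"translation": [0, 0, 25], "roll": 0}, {"translation": [0, 0, 25], "roll": 0}, {"translation": [0, 0, 22], "roll": 0}, {"translation": [0, 0, 16], "roll": 0}, {"translation": [0, 0, 12], "roll": 0}, {"translation": [0, 0, 7], "roll": 0}, {"translation": [0, 0, 4], "roll": 0}, {"translation": [0, 0, 0], "roll": 0}, {"translation": [0, 0, 0], "roll": 0}], "fingers": 0.65}}

```text
time: 16.1
tool_pos: [0.4642, 0.0143, 0.0025]
tool_rot: [3.141, -0.001, 0.095]
contact_force: [0.6, -0.8, -0.4]
opening: 0.0596
grip_force: 0.0
```

>>> {"name": "step_arm", "arguments": {"commands": [{"translation": [0, 0, 0], "roll": 0}, {"translation": [0, 0, 0], "roll": 0}, {"translation": [0, 0, 0], "roll": 0}, {"translation": [0, 0, 0], "roll": 0}, {"translation": [0, 0, 0], "roll": 0}, {"translation": [0, 0, 0], "roll": 0}, {"translation": [0, 0, 0], "roll": 0}, {"translation": [0, 0, 0], "roll": 0}, {"translation": [0, 0, 0], "roll": 0}, {"translation": [0, 0, 0], "roll": 0}, {"translation": [0, 0, 0], "roll": 0}, {"translation": [0, 0, 0], "roll": 0}], "fingers": 0, "grip_force": 15}}

```text
time: 17.1
tool_pos: [0.4644, 0.0145, 0.0028]
tool_rot: [3.141, -0.002, 0.096]
contact_force: [1.0, 0.5, 5.5]
opening: 0.029
grip_force: 15.0
```

It closes to 29 mm, so this pair works. I'll lift it, turn it round and carry it over the case.

>>> {"name": "step_arm", "arguments": {"commands": [{"translation": [0, 0, 0], "roll": 0}, {"translation": [0, 0, -25], "roll": 0}, {"translation": [0, 0, -25], "roll": 0}, {"translation": [0, 0, -25], "roll": 0}, {"translation": [0, 0, -25], "roll": 0}, {"translation": [0, 0, 0], "roll": -0.12}, {"translation": [0, 0, 0], "roll": -0.12}, {"translation": [0, 0, 0], "roll": -0.12}, {"translation": [0, 0, 0], "roll": -0.12}, {"translation": [0, 0, 0], "roll": -0.12}, {"translation": [0, 0, 0], "roll": -0.12}, {"translation": [0, 0, 0], "roll": -0.12}, {"translation": [0, 0, 0], "roll": -0.12}, {"translation": [0, 0, 0], "roll": -0.12}, {"translation": [0, 0, 0], "roll": -0.12}, {"translation": [0, 0, 0], "roll": -0.12}, {"translation": [0, 0, 0], "roll": -0.12}, {"translation": [0, 0, 0], "roll": -0.12}, {"translation": [0, 0, 0], "roll": -0.12}, {"translation": [0, 0, 0], "roll": -0.12}], "grip_force": 25}}

```text
time: 18.77
tool_pos: [0.4632, 0.0146, 0.1019]
tool_rot: [-3.141, -0.0, 1.902]
contact_force: [0.1, 0.7, -1.1]
opening: 0.0289
grip_force: 25.0
```

>>> {"name": "step_arm", "arguments": {"commands": [{"translation": [0, 0, 0], "roll": -0.12}, {"translation": [0, 0, 0], "roll": -0.12}, {"translation": [0, 0, 0], "roll": -0.12}, {"translation": [0, 0, 0], "roll": -0.12}, {"translation": [0, 0, 0], "roll": -0.12}, {"translation": [0, 0, 0], "roll": -0.12}, {"translation": [0, 0, 0], "roll": -0.014}, {"translation": [-11, -30, 0], "roll": 0}, {"translation": [-11, -30, 0], "roll": 0}, {"translation": [-11, -30, 0], "roll": 0}, {"translation": [-11, -30, 0], "roll": 0}, {"translation": [-11, -30, 0], "roll": 0}, {"translation": [-11, -30, 0], "roll": 0}, {"translation": [-11, -30, 0], "roll": 0}, {"translation": [-11, -30, 0], "roll": 0}, {"translation": [-11, -30, 0], "roll": 0}, {"translation": [-11, -30, 0], "roll": 0}, {"translation": [-11, -30, 0], "roll": 0}, {"translation": [-11, -34, 0], "roll": 0}, {"translation": [-9, -30, 0], "roll": 0}]}}

```text
time: 20.43
tool_pos: [0.3929, -0.3998, 0.1019]
tool_rot: [-3.142, -0.0, 2.626]
contact_force: [0.3, -0.0, -1.3]
opening: 0.029
grip_force: 25.0
```

>>> {"name": "step_arm", "arguments": {"commands": [{"translation": [0, 0, 0], "roll": 0}, {"translation": [0, 0, 0], "roll": 0}, {"translation": [0, 0, 0], "roll": 0}]}}

```text
time: 20.68
tool_pos: [0.3933, -0.3971, 0.1017]
tool_rot: [3.141, -0.002, 2.628]
contact_force: [0.0, -0.2, -1.6]
opening: 0.0286
grip_force: 25.0
```

Run:
```python
from h import *
st(); k=get_calibration("wrist"); im=read_camera("wrist")
a=rect("wrist",.463,-.411,.14,.034,1000,im,k); M=cv2.getRotationMatrix2D((140,140),np.degrees(.39),1); a=cv2.warpAffine(a,M,(280,280))
b=read_camera("top");kb=get_calibration("top");b=rect("top",.463,-.411,.14,.034,1000,b,kb);b=cv2.warpAffine(b,M,(280,280))
o=np.hstack([a,b])[:,:,::-1]
cv2.imwrite("pics/c1.png",cv2.resize(np.hstack([cv2.resize(im[:,:,::-1],(448,280))[:, :],o])[:,:,:],None,fx=.79,fy=.79) if 0 else cv2.resize(o,(800,400)))
```

```text
{'time': 20.6833, 'tool_pos': [0.3933, -0.3971, 0.1017], 'tool_rot': [3.1406, -0.0016, 2.6275], 'opening': 0.0286, 'grip_force': 24.9675, 'contact_force': [0.022, -0.1663, -1.574], 'qpos': [-0.9275, 0.5308, 1.5954, 0.0003, 1.0172, -1.9844]}
```

View pics/c1.png

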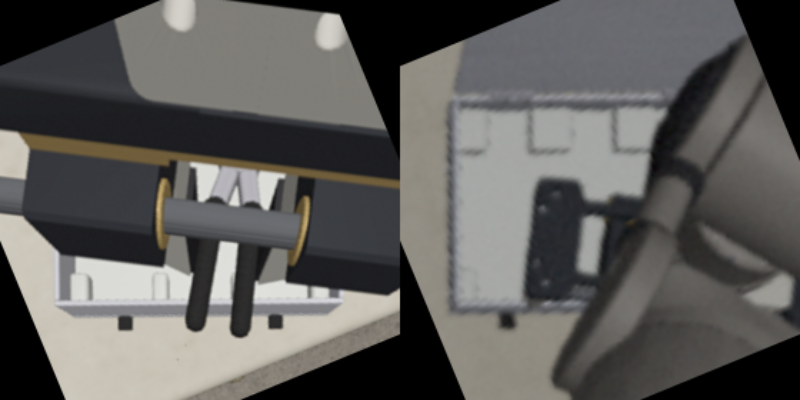

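The held pair hangs level, and the case outline fits the estimate: front wall, sides and latches are within about 2 mm. I'll turn the last 0.124 rad, align and lower in stages.

>>> {"name": "step_arm", "arguments": {"commands": [{"translation": [0, 0, 0], "roll": -0.124}, {"translation": [-25, 6.8, 0], "roll": 0}, {"translation": [-24.8, 6.8, 0], "roll": 0}, {"translation": [0, 0, 0], "roll": 0}, {"translation": [0, 0, 0], "roll": 0}, {"translation": [0, 0, 20], "roll": 0}, {"translation": [0, 0, 20], "roll": 0}, {"translation": [0, 0, 15], "roll": 0}, {"translation": [0, 0, 10], "roll": 0}, {"translation": [0, 0, 0], "roll": 0}, {"translation": [0, 0, 0], "roll": 0}]}}

```text
time: 21.7
tool_pos: [0.4446, -0.4038, 0.0373]
tool_rot: [3.141, -0.001, 2.754]
contact_force: [-0.1, -0.1, -0.5]
opening: 0.0289
grip_force: 25.0
```

Run:
```python
from h import *
st(); im=read_camera("wrist"); k=get_calibration("wrist")
cv2.imwrite("pics/w5.png",im[:,:,::-1])
tool([.4445,-.4034,.0077])
```

```text
{'time': 21.7, 'tool_pos': [0.4446, -0.4038, 0.0373], 'tool_rot': [3.1413, -0.0008, 2.7538], 'opening': 0.0289, 'grip_force': 24.9681, 'contact_force': [-0.1386, -0.054, -0.5123], 'qpos': [-0.8649, 0.6776, 1.5256, -0.0001, 0.9392, -2.0478]}
tcp [ 0.445  -0.4044  0.038 ] [-3.1411  0.0007  2.7538] shift [ 0.9136  0.7586 30.3118]
```

View pics/w5.png

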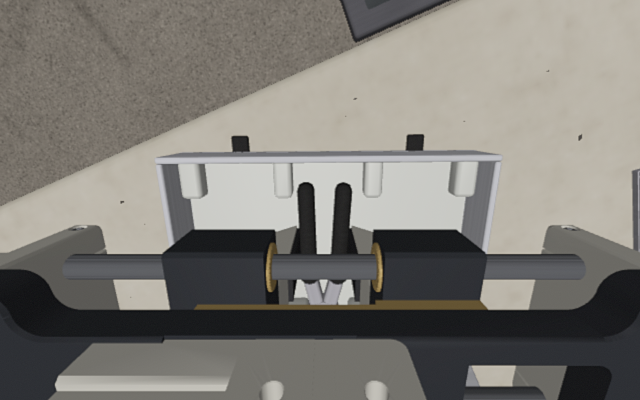

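Seen from above, the ribs centre at column ~328 and the handles at ~324.5, so I'll shift 2.5 mm and lower.

>>> {"name": "step_arm", "arguments": {"commands": [{"translation": [0.5, 2.5, 0], "roll": 0}, {"translation": [0, 0, 0], "roll": 0}, {"translation": [0, 0, 10], "roll": 0}, {"translation": [0, 0, 8], "roll": 0}, {"translation": [0, 0, 6], "roll": 0}, {"translation": [0, 0, 4], "roll": 0}, {"translation": [0, 0, 2], "roll": 0}, {"translation": [0, 0, 0], "roll": 0}, {"translation": [0, 0, 0], "roll": 0}]}}

```text
time: 22.5
tool_pos: [0.4454, -0.4018, 0.007]
tool_rot: [3.142, -0.0, 2.754]
contact_force: [0.5, 0.6, -1.4]
opening: 0.0289
grip_force: 25.0
```

No contact force at floor height, so the pair is down in its slot. I'll release, rise and go to the last pair.

>>> {"name": "step_arm", "arguments": {"commands": [{"translation": [0, 0, 0], "roll": 0}, {"translation": [0, 0, 0], "roll": 0}, {"translation": [0, 0, 0], "roll": 0}, {"translation": [0, 0, -10], "roll": 0}, {"translation": [0, 0, -25], "roll": 0}, {"translation": [0, 0, -30], "roll": 0}, {"translation": [0, 0, -30], "roll": 0}, {"translation": [0, 0, -30], "roll": 0}, {"translation": [0, 0, -30], "roll": 0}, {"translation": [0, 0, 0], "roll": 0}], "fingers": 0.43}}

```text
time: 23.33
tool_pos: [0.4476, -0.4041, 0.1699]
tool_rot: [-3.136, 0.011, 2.754]
contact_force: [0.7, 0.4, 0.8]
opening: 0.0396
grip_force: 0.0
```

>>> {"name": "step_arm", "arguments": {"commands": [{"translation": [15.6, 31.6, 0], "roll": 0}, {"translation": [15.6, 31.6, 0], "roll": 0}, {"translation": [15.6, 31.6, 0], "roll": 0}, {"translation": [15.6, 31.6, 0], "roll": 0}, {"translation": [15.6, 31.6, 0], "roll": 0}, {"translation": [15.6, 31.6, 0], "roll": 0}, {"translation": [15.6, 31.6, 0], "roll": 0}, {"translation": [15.6, 31.6, 0], "roll": 0}, {"translation": [15.6, 31.6, 0], "roll": 0}, {"translation": [15.6, 31.6, 0], "roll": 0}, {"translation": [15.6, 31.6, 0], "roll": 0}, {"translation": [15.6, 31.6, 0], "roll": 0}, {"translation": [15.6, 31.6, 0], "roll": 0}, {"translation": [15.6, 31.6, 0], "roll": 0}, {"translation": [0, 0, 0], "roll": -0.103}, {"translation": [0, 0, 0], "roll": -0.103}, {"translation": [0, 0, 0], "roll": -0.102}, {"translation": [0, 0, 0], "roll": 0}, {"translation": [0, 0, 0], "roll": 0}], "fingers": 0.65}}

```text
time: 24.92
tool_pos: [0.4105, 0.0904, 0.1625]
tool_rot: [3.142, 0.001, 3.059]
contact_force: [0.1, -0.4, -0.6]
opening: 0.0596
grip_force: 0.0
```

Run:
```python
from h import *
st(); im=read_camera("top"); cv2.imwrite("pics/t2.png",cv2.resize(im[140:260,235:515,::-1],None,fx=2.85,fy=2.85,interpolation=cv2.INTER_CUBIC))
find("wrist",.405,.1,half=.065,name="pics/f1.png")
a=cv2.imread("pics/f1.png");b=cv2.imread("pics/t2.png");h=a.shape[0]
o=np.zeros((h+b.shape[0],798,3),np.uint8);o[:h,:a.shape[1]]=a;o[h:]=b[:,:798]
o=o[h-390:] ;cv2.imwrite("pics/m1.png",cv2.resize(o,None,fx=.8,fy=.8));print(o.shape)
print(search_frame("wrist","pliers_1_pivot"),search_frame("top","pliers_1_pivot"))
```

```text
{'time': 24.9167, 'tool_pos': [0.4105, 0.0904, 0.1625], 'tool_rot': [3.1416, 0.0006, 3.0588], 'opening': 0.0596, 'grip_force': 0.0, 'contact_force': [0.1389, -0.3511, -0.5853], 'qpos': [0.0341, 0.2235, 1.8902, -0.0001, 1.0273, -1.4539]}
rod L 60 W 10 [0.4327 0.101 ] [0.3753 0.1197] 484
rod L 60 W 9 [0.4301 0.076 ] [0.3698 0.0718] 469
(732, 798, 3)
[{'at': [0.4253, 0.0879, 0.0152], 'confidence': 0.79}] []
```

View pics/m1.png

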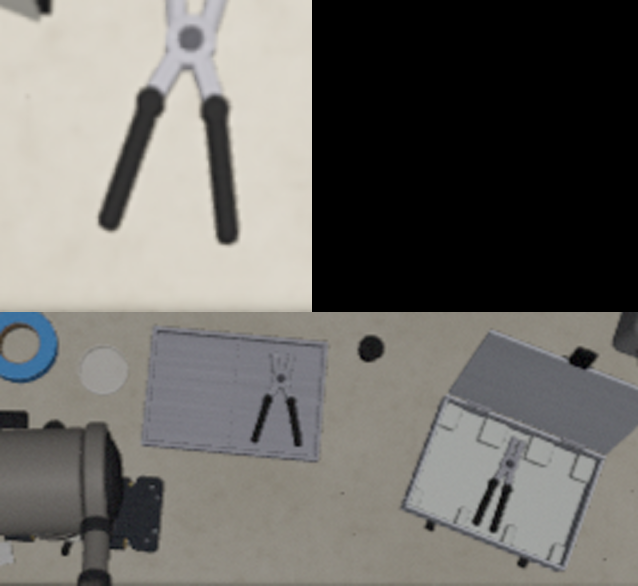

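The last pair has its pivot at about (0.453,0.086) and middle line at -0.12 rad. The top view shows the case pair lying along its slot and the seized pair in its bay. I'll squeeze this one now.

>>> {"name": "step_arm", "arguments": {"commands": [{"translation": [1, 0.7, 0], "roll": 0.04}, {"translation": [0, 0, 25], "roll": 0}, {"translation": [0, 0, 25], "roll": 0}, {"translation": [0, 0, 25], "roll": 0}, {"translation": [0, 0, 25], "roll": 0}, {"translation": [0, 0, 22], "roll": 0}, {"translation": [0, 0, 16], "roll": 0}, {"translation": [0, 0, 12], "roll": 0}, {"translation": [0, 0, 6], "roll": 0}, {"translation": [0, 0, 3], "roll": 0}, {"translation": [0, 0, 0], "roll": 0}, {"translation": [0, 0, 0], "roll": 0}]}}

```text
time: 26.12
tool_pos: [0.41, 0.0911, 0.0036]
tool_rot: [3.142, 0.001, 3.021]
contact_force: [0.4, 0.0, 0.2]
opening: 0.0591
grip_force: 0.0
```

>>> {"name": "step_arm", "arguments": {"commands": [{"translation": [0, 0, 0], "roll": 0}, {"translation": [0, 0, 0], "roll": 0}, {"translation": [0, 0, 0], "roll": 0}, {"translation": [0, 0, 0], "roll": 0}, {"translation": [0, 0, 0], "roll": 0}, {"translation": [0, 0, 0], "roll": 0}, {"translation": [0, 0, 0], "roll": 0}, {"translation": [0, 0, 0], "roll": 0}, {"translation": [0, 0, 0], "roll": 0}, {"translation": [0, 0, 0], "roll": 0}, {"translation": [0, 0, 0], "roll": 0}, {"translation": [0, 0, 0], "roll": 0}], "fingers": 0, "grip_force": 15}}

```text
time: 27.12
tool_pos: [0.4098, 0.0912, 0.0036]
tool_rot: [3.142, 0.001, 3.022]
contact_force: [-1.1, 0.4, 6.9]
opening: 0.0291
grip_force: 15.0
```

It closes, so this pair works too. I'll carry it to the left (+60) compartment.

>>> {"name": "step_arm", "arguments": {"commands": [{"translation": [0, 0, 0], "roll": 0}, {"translation": [0, 0, -25], "roll": 0}, {"translation": [0, 0, -25], "roll": 0}, {"translation": [0, 0, -25], "roll": 0.09}, {"translation": [0, 0, -25], "roll": 0.09}, {"translation": [0, 0, 0], "roll": 0.09}, {"translation": [-17, -29.5, 0], "roll": 0}, {"translation": [-17, -29.5, 0], "roll": 0}, {"translation": [-17, -29.5, 0], "roll": 0}, {"translation": [-17, -29.5, 0], "roll": 0}, {"translation": [-17, -29.5, 0], "roll": 0}, {"translation": [-17, -29.5, 0], "roll": 0}, {"translation": [-17, -29.5, 0], "roll": 0}, {"translation": [-17, -29.5, 0], "roll": 0}, {"translation": [-17, -29.5, 0], "roll": 0}, {"translation": [-17, -29.5, 0], "roll": 0}, {"translation": [-17, -29.5, 0], "roll": 0}, {"translation": [-17, -29.5, 0], "roll": 0}, {"translation": [-16, -30, 0], "roll": 0}], "grip_force": 25}}

```text
time: 28.7
tool_pos: [0.4669, -0.3491, 0.1027]
tool_rot: [3.141, -0.001, 2.752]
contact_force: [1.2, -0.8, -1.0]
opening: 0.0289
grip_force: 24.9
```

>>> {"name": "step_arm", "arguments": {"commands": [{"translation": [0, 0, 0], "roll": 0}, {"translation": [0, 0, 0], "roll": 0}, {"translation": [0, 0, 25], "roll": 0}, {"translation": [0, 0, 25], "roll": 0}, {"translation": [0, 0, 15], "roll": 0}, {"translation": [0, 0, 0], "roll": 0}, {"translation": [0, 0, 0], "roll": 0}]}}

```text
time: 29.28
tool_pos: [0.4668, -0.346, 0.0377]
tool_rot: [3.141, -0.002, 2.753]
contact_force: [0.7, -0.5, -1.2]
opening: 0.0288
grip_force: 24.9
```

Run:
```python
from h import *
st(); im=read_camera("wrist"); cv2.imwrite("pics/w6.png",im[:,:,::-1])
tool([.4676,-.3477,.0077])
```

```text
{'time': 29.2833, 'tool_pos': [0.4668, -0.346, 0.0377], 'tool_rot': [3.1405, -0.0025, 2.7528], 'opening': 0.0288, 'grip_force': 24.9276, 'contact_force': [0.73, -0.5259, -1.2042], 'qpos': [-0.7698, 0.6497, 1.5838, 0.0001, 0.9108, -1.9519]}
tcp [ 0.4674 -0.3469  0.0388] [ 3.1416 -0.      2.7527] shift [-0.4472 -0.696  31.0963]
```

View pics/w6.png

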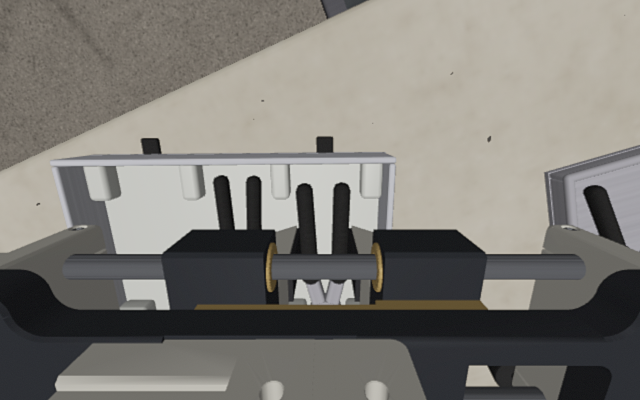

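The handles are centred between the ribs (304/341 against 280/371, in px), so I'll lower and release gently.

>>> {"name": "step_arm", "arguments": {"commands": [{"translation": [0, 0, 0], "roll": 0}, {"translation": [0, 0, 10], "roll": 0}, {"translation": [0, 0, 8], "roll": 0}, {"translation": [0, 0, 6], "roll": 0}, {"translation": [0, 0, 4], "roll": 0}, {"translation": [0, 0, 2.5], "roll": 0}, {"translation": [0, 0, 0], "roll": 0}, {"translation": [0, 0, 0], "roll": 0}]}}

```text
time: 30.0
tool_pos: [0.4671, -0.3476, 0.0077]
tool_rot: [-3.142, -0.0, 2.752]
contact_force: [0.1, 1.4, 0.5]
opening: 0.0287
grip_force: 24.9
```

>>> {"name": "step_arm", "arguments": {"commands": [{"translation": [0, 0, 0], "roll": 0}, {"translation": [0, 0, 0], "roll": 0}, {"translation": [0, 0, 0], "roll": 0}, {"translation": [0, 0, -10], "roll": 0}, {"translation": [0, 0, -20], "roll": 0}, {"translation": [0, 0, -30], "roll": 0}, {"translation": [0, 0, -30], "roll": 0}, {"translation": [0, 0, -30], "roll": 0}, {"translation": [0, 0, -20], "roll": 0}, {"translation": [20, 15, -20], "roll": 0}, {"translation": [20, 20, 0], "roll": 0}, {"translation": [20, 20, 0], "roll": 0}, {"translation": [15, 30, 0], "roll": 0}, {"translation": [10, 30, 0], "roll": 0}, {"translation": [10, 30, 0], "roll": 0}, {"translation": [10, 30, 0], "roll": 0}, {"translation": [10, 30, 0], "roll": 0}, {"translation": [0, 0, 0], "roll": 0}], "fingers": 0.38}}

```text
time: 31.5
tool_pos: [0.4383, -0.1099, 0.1685]
tool_rot: [3.14, -0.0, 2.755]
contact_force: [-0.1, -0.1, -0.2]
opening: 0.0347
grip_force: 0.0
```

Run:
```python
from h import *
st(); im=read_camera("top")[:,:,::-1]; 
cv2.imwrite("pics/t3.png",np.vstack([cv2.resize(im[180:265,395:515],None,fx=5,fy=5,interpolation=cv2.INTER_CUBIC),cv2.resize(im[140:265,235:435],(600,175*600//500))[:170]]))
print(search_frame("top","pliers_1_pivot"))
```

```text
{'time': 31.5, 'tool_pos': [0.4383, -0.1099, 0.1685], 'tool_rot': [3.14, -0.0003, 2.7553], 'opening': 0.0347, 'grip_force': 0.0, 'contact_force': [-0.1393, -0.0651, -0.2139], 'qpos': [-0.4166, 0.2708, 1.804, 0.0018, 1.0671, -1.602]}
[{'at': [0.4807, -0.3534, 0.0123], 'confidence': 0.73}]
```

View pics/t3.png

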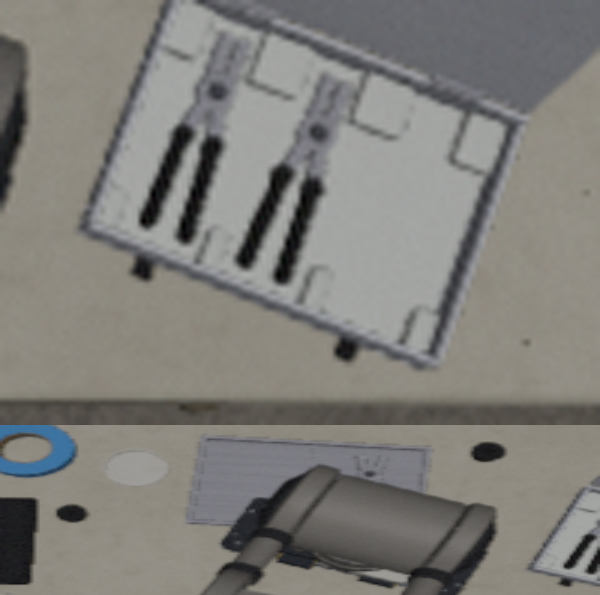

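Both working pairs lie closed in their slots, pivots at crop (217,91) and (319,131). Next I'll find the tab in the top view to get the lid angle.

Run:
```python
from h import *
Rc=R.from_euler('z',-.39);c=np.array([.4637,-.4093,0]);h=c+Rc.apply([.074,0,.034])
for p in[(438.4,198.2),(458.8,206.2)]: print("piv case",Rc.inv().apply(p2w("top",(p[0]-.4,p[1]-.4),.016)-c))
im=read_camera("top"); 
for th in np.arange(1.6,1.91,.05):
    t=h+(Rc*R.from_euler('y',th)).apply([-.162,0,.004]); print(round(th,2),t,w2p("top",t))
m=(im.max(2)<60).astype(np.uint8)[130:190,440:520];n,l,s,ce=cv2.connectedComponentsWithStats(m)
for i in range(1,n):
    if s[i,4]>8:print(s[i],ce[i]+[440,130])
tool(h+(Rc*R.from_euler('y',1.85)).apply([-.16,0,.004]))
```

```text
piv case [0.0269 0.0577 0.016 ]
piv case [ 0.0277 -0.0026  0.016 ]
1.6 [ 0.5402 -0.4408  0.1958] [485.6417 174.9315]
1.65 [ 0.5477 -0.4438  0.1952] [486.681  171.9768]
1.7 [ 0.5551 -0.4469  0.1941] [487.6563 169.0801]
1.75 [ 0.5625 -0.4499  0.1927] [488.5646 166.251 ]
1.8 [ 0.5698 -0.4529  0.1909] [489.4031 163.4989]
1.85 [ 0.577  -0.4559  0.1886] [490.1695 160.8327]
1.9 [ 0.5841 -0.4588  0.186 ] [490.8617 158.2608]
[ 64   0  14  24 153] [510.7059 140.4771]
[74 25  6 10 46] [517.1087 159.3696]
[45 26 12  9 72] [489.9583 159.9444]
tcp [ 0.439  -0.1145  0.1684] [-3.1411  0.0015  2.7529] shift [-256.479  -263.6053  -17.748 ]
```

The lid is at about 1.86 rad (tab blob at px (490,160)) and both pivots check out in the case frame. I'll approach the tab from above, keeping the fingertips short of the lid edge.

>>> {"name": "step_arm", "arguments": {"commands": [{"translation": [0, 0, -24], "roll": 0}, {"translation": [0, 0, -24], "roll": 0}, {"translation": [0, -33, 0], "roll": 0}, {"translation": [0, -33, 0], "roll": 0}, {"translation": [0, -33, 0], "roll": 0}, {"translation": [0, -33, 0], "roll": 0}, {"translation": [0, -33, 0], "roll": 0}, {"translation": [0, -33, 0], "roll": 0}, {"translation": [0, -33, 0], "roll": 0}, {"translation": [0, -32.6, 0], "roll": 0}, {"translation": [-28, 0, 0], "roll": 0}, {"translation": [-28, 0, 0], "roll": 0}, {"translation": [-28, 0, 0], "roll": 0}, {"translation": [-28, 0, 0], "roll": 0}, {"translation": [-28, 0, 0], "roll": 0}, {"translation": [-28, 0, 0], "roll": 0}, {"translation": [-28, 0, 0], "roll": 0}, {"translation": [-22, 0, 0], "roll": 0}, {"translation": [0, 0, 0], "roll": 0}, {"translation": [0, 0, 0], "roll": 0}], "fingers": 0.65}}

```text
time: 33.32
tool_pos: [0.5396, -0.4423, 0.2144]
tool_rot: [3.141, -0.001, 2.751]
contact_force: [-0.4, 0.1, 0.5]
opening: 0.0598
grip_force: 0.0
```

Run:
```python
from h import *
st();tool([.5785,-.4565,.179])
im=read_camera("wrist");cv2.imwrite("pics/w7.png",im[:,:,::-1])
print(w2p("wrist",[.5785,-.4565,.188]),w2p("wrist",[.5785,-.4565,.2]))
```

```text
{'time': 33.3167, 'tool_pos': [0.5396, -0.4423, 0.2144], 'tool_rot': [3.1414, -0.0014, 2.7507], 'opening': 0.0598, 'grip_force': 0.0, 'contact_force': [-0.4137, 0.0964, 0.5122], 'qpos': [-0.7963, 0.6855, 0.9801, -0.0004, 1.4774, -1.9761]}
tcp [ 0.5396 -0.4423  0.2144] [ 3.1414 -0.0014  2.7507] shift [-41.4536   1.7518  35.3789]
[327.1889 279.0398] [327.4018 288.1285]
```

>>> {"name": "step_arm", "arguments": {"commands": [{"translation": [-20, 0.8, 0], "roll": 0}, {"translation": [-21, 0.8, 0], "roll": 0}, {"translation": [0, 0, 0], "roll": 0}, {"translation": [0, 0, 12], "roll": 0}, {"translation": [0, 0, 12], "roll": 0}, {"translation": [0, 0, 8], "roll": 0}, {"translation": [0, 0, 3], "roll": 0}, {"translation": [0, 0, 0], "roll": 0}]}}

```text
time: 34.03
tool_pos: [0.5776, -0.455, 0.1803]
tool_rot: [3.141, -0.002, 2.751]
contact_force: [-0.6, -0.4, -0.8]
opening: 0.0596
grip_force: 0.0
```

>>> {"name": "step_arm", "arguments": {"commands": [{"translation": [0, 0, 0], "roll": 0}, {"translation": [0, 0, 0], "roll": 0}, {"translation": [0, 0, 0], "roll": 0}, {"translation": [0, 0, 0], "roll": 0}, {"translation": [0, 0, 0], "roll": 0}, {"translation": [0, 0, 0], "roll": 0}, {"translation": [0, 0, 0], "roll": 0}, {"translation": [0, 0, 0], "roll": 0}, {"translation": [0, 0, 0], "roll": 0}], "fingers": 0, "grip_force": 20}}

```text
time: 34.78
tool_pos: [0.5791, -0.4545, 0.1809]
tool_rot: [3.141, 0.0, 2.752]
contact_force: [1.5, 3.2, 1.9]
opening: 0.0233
grip_force: 20.0
```

Run:
```python
from h import *
st()
Rc=R.from_euler('z',-.39);c=np.array([.4637,-.4093,0]);h=c+Rc.apply([.074,0,.034])
p=np.array(observe()["tool_pos"])+[0,0,.009]; v=Rc.inv().apply(p-h);print(v)
r=np.hypot(v[0],v[2]);a0=np.arctan2(v[2],-v[0]);print(a0,r)
N=30;prev=(v[0],v[2]);th=np.linspace(a0,.03,N+1)[1:]
for a in th:
    q=(-r*np.cos(a),r*np.sin(a)); print([round(-(q[0]-prev[0])*1000,1),round(-(q[1]-prev[1])*1000,1)],end=' ');prev=q
```

```text
{'time': 34.7833, 'tool_pos': [0.5791, -0.4545, 0.1809], 'tool_rot': [3.1409, 0.0002, 2.7524], 'opening': 0.0233, 'grip_force': 19.9988, 'contact_force': [1.4766, 3.1875, 1.9282], 'qpos': [-0.7697, 0.7869, 0.8763, 0.0007, 1.4785, -1.9514]}
[0.0499 0.0021 0.1559]
1.8805392003962194 0.16372048276131126
[np.float64(9.7), np.float64(-2.8)] [np.float64(9.9), np.float64(-2.2)] [np.float64(10.0), np.float64(-1.6)] [np.float64(10.1), np.float64(-0.9)] [np.float64(10.1), np.float64(-0.3)] [np.float64(10.1), np.float64(0.3)] [np.float64(10.1), np.float64(0.9)] [np.float64(10.0), np.float64(1.5)] [np.float64(9.9), np.float64(2.2)] [np.float64(9.7), np.float64(2.8)] [np.float64(9.5), np.float64(3.3)] [np.float64(9.3), np.float64(3.9)] [np.float64(9.0), np.float64(4.5)] [np.float64(8.7), np.float64(5.0)] [np.float64(8.4), np.float64(5.6)] [np.float64(8.1), np.float64(6.1)] [np.float64(7.7), np.float64(6.6)] [np.float64(7.3), np.float64(7.0)] [np.float64(6.8), np.float64(7.5)] [np.float64(6.3), np.float64(7.9)] [np.float64(5.8), np.float64(8.2)] [np.float64(5.3), np.float64(8.6)] [np.float64(4.8), np.float64(8.9)] [np.float64(4.2), np.float64(9.2)] [np.float64(3.6), np.float64(9.4)] [np.float64(3.1), np.float64(9.6)] [np.float64(2.5), np.float64(9.8)] [np.float64(1.8), np.float64(9.9)] [np.float64(1.2), np.float64(10.0)] [np.float64(0.6), np.float64(10.1)]
```

The tab is pinched at 23 mm, so I'll swing the lid shut.

>>> {"name": "step_arm", "arguments": {"commands": [{"translation": [9.7, 0, -2.8], "roll": 0}, {"translation": [9.9, 0, -2.2], "roll": 0}, {"translation": [10, 0, -1.6], "roll": 0}, {"translation": [10.1, 0, -0.9], "roll": 0}, {"translation": [10.1, 0, -0.3], "roll": 0}, {"translation": [10.1, 0, 0.3], "roll": 0}, {"translation": [10.1, 0, 0.9], "roll": 0}, {"translation": [10, 0, 1.5], "roll": 0}, {"translation": [9.9, 0, 2.2], "roll": 0}, {"translation": [9.7, 0, 2.8], "roll": 0}, {"translation": [9.5, 0, 3.3], "roll": 0}, {"translation": [9.3, 0, 3.9], "roll": 0}, {"translation": [9, 0, 4.5], "roll": 0}, {"translation": [8.7, 0, 5], "roll": 0}, {"translation": [8.4, 0, 5.6], "roll": 0}]}}

```text
time: 36.03
tool_pos: [0.4445, -0.4007, 0.1606]
tool_rot: [-3.139, 0.002, 2.752]
contact_force: [-3.7, 2.8, 10.4]
opening: 0.0235
grip_force: 20.0
```

>>> {"name": "step_arm", "arguments": {"commands": [{"translation": [8.1, 0, 6.1], "roll": 0}, {"translation": [7.7, 0, 6.6], "roll": 0}, {"translation": [7.3, 0, 7], "roll": 0}, {"translation": [6.8, 0, 7.5], "roll": 0}, {"translation": [6.3, 0, 7.9], "roll": 0}, {"translation": [5.8, 0, 8.2], "roll": 0}, {"translation": [5.3, 0, 8.6], "roll": 0}, {"translation": [4.8, 0, 8.9], "roll": 0}, {"translation": [4.2, 0, 9.2], "roll": 0}, {"translation": [3.6, 0, 9.4], "roll": 0}, {"translation": [3.1, 0, 9.6], "roll": 0}, {"translation": [2.5, 0, 9.8], "roll": 0}, {"translation": [1.8, 0, 9.9], "roll": 0}, {"translation": [1.2, 0, 10], "roll": 0}, {"translation": [0, 0, 0], "roll": 0}]}}

```text
time: 37.28
tool_pos: [0.3792, -0.3745, 0.0382]
tool_rot: [-3.141, -0.004, 2.752]
contact_force: [-8.2, -3.9, -0.1]
opening: 0.0237
grip_force: 20.0
```

>>> {"name": "step_arm", "arguments": {"commands": [{"translation": [-1, 0, 5], "roll": 0}, {"translation": [-1, 0, 5], "roll": 0}, {"translation": [0, 0, 2], "roll": 0}, {"translation": [0, 0, 0], "roll": 0}, {"translation": [0, 0, 0], "roll": 0}]}}

```text
time: 37.7
tool_pos: [0.3792, -0.3745, 0.0266]
tool_rot: [-3.141, -0.008, 2.753]
contact_force: [-15.9, -3.9, -0.2]
opening: 0.0235
grip_force: 20.0
```

>>> {"name": "step_arm", "arguments": {"commands": [{"translation": [2, 0, 2], "roll": 0}, {"translation": [0, 0, 2], "roll": 0}, {"translation": [0, 0, 1], "roll": 0}, {"translation": [0, 0, 0], "roll": 0}, {"translation": [0, 0, 0], "roll": 0}]}}

```text
time: 38.12
tool_pos: [0.3792, -0.3746, 0.0234]
tool_rot: [-3.14, -0.004, 2.753]
contact_force: [-12.6, 0.6, 9.0]
opening: 0.0233
grip_force: 20.0
```

Run:
```python
from h import *
st();im=read_camera("top")[:,:,::-1]; read_camera("scene")
for n in("case","case_lid_tab"):print(n,search_frame("top",n)[:2],search_frame("scene",n)[:2])
```

```text
{'time': 38.1167, 'tool_pos': [0.3792, -0.3746, 0.0234], 'tool_rot': [-3.1401, -0.0037, 2.7526], 'opening': 0.0233, 'grip_force': 20.0246, 'contact_force': [-12.6016, 0.6182, 9.0391], 'qpos': [-0.9211, 0.6057, 1.7347, -0.0044, 0.8036, -2.0999]}
case [{'at': [0.4936, -0.3771, 0.0421], 'confidence': 0.9}] [{'at': [0.4715, -0.4526, 0.0439], 'confidence': 0.94}]
case_lid_tab [] [{'at': [0.4787, -0.4446, 0.0399], 'confidence': 0.74}, {'at': [0.3747, 0.3019, 0.0139], 'confidence': 0.61}]
```

It met the stop with 9 N, so I'll release and press the lid lightly from above to be sure.

>>> {"name": "step_arm", "arguments": {"commands": [{"translation": [0, 0, 0], "roll": 0}, {"translation": [0, 0, 0], "roll": 0}, {"translation": [0, 0, 0], "roll": 0}, {"translation": [0, 0, 0], "roll": 0}, {"translation": [0, 0, 0], "roll": 0}, {"translation": [0, 0, -20], "roll": 0}, {"translation": [0, 0, -20], "roll": 0}, {"translation": [0, 0, -20], "roll": 0}, {"translation": [0, 0, 0], "roll": 0}], "fingers": 0.6}}

```text
time: 39.17
tool_pos: [0.3832, -0.3759, 0.0863]
tool_rot: [-3.138, 0.006, 2.752]
contact_force: [1.4, -0.3, 1.1]
opening: 0.0551
grip_force: 0.0
```

>>> {"name": "step_arm", "arguments": {"commands": [{"translation": [-13, 0, 0], "roll": 0}, {"translation": [-12, 0, 0], "roll": 0}, {"translation": [0, 0, 0], "roll": 0}, {"translation": [0, 0, 0], "roll": 0}, {"translation": [0, 0, 0], "roll": 0}, {"translation": [0, 0, 0], "roll": 0}, {"translation": [0, 0, 0], "roll": 0}, {"translation": [0, 0, 10], "roll": 0}, {"translation": [0, 0, 10], "roll": 0}, {"translation": [0, 0, 8], "roll": 0}, {"translation": [0, 0, 5], "roll": 0}, {"translation": [0, 0, 0], "roll": 0}], "fingers": 0}}

```text
time: 40.17
tool_pos: [0.4041, -0.3828, 0.048]
tool_rot: [3.14, -0.003, 2.752]
contact_force: [-0.0, 0.5, -0.4]
opening: 0.0002
grip_force: 0.0
```

>>> {"name": "step_arm", "arguments": {"commands": [{"translation": [0, 0, 3], "roll": 0}, {"translation": [0, 0, 3], "roll": 0}, {"translation": [0, 0, 2], "roll": 0}, {"translation": [0, 0, 2], "roll": 0}, {"translation": [0, 0, 0], "roll": 0}, {"translation": [0, 0, 0], "roll": 0}]}}

```text
time: 40.67
tool_pos: [0.4051, -0.3839, 0.0422]
tool_rot: [-3.14, 0.002, 2.752]
contact_force: [-3.8, 3.9, 18.5]
opening: 0.0005
grip_force: 9.2
```

Contact is at 42 mm with 18 N, so the lid is shut. I'll retreat and take a final look.

>>> {"name": "step_arm", "arguments": {"commands": [{"translation": [0, 0, -10], "roll": 0}, {"translation": [0, 0, -25], "roll": 0}, {"translation": [0, 0, -30], "roll": 0}, {"translation": [0, 0, -30], "roll": 0}, {"translation": [0, 0, -30], "roll": 0}, {"translation": [0, 0, -30], "roll": 0}, {"translation": [20, -10, 0], "roll": 0}, {"translation": [25, -20, 0], "roll": 0}, {"translation": [25, -20, 0], "roll": 0}, {"translation": [25, -20, 0], "roll": 0}, {"translation": [25, -20, 0], "roll": 0}, {"translation": [25, -20, 0], "roll": 0}, {"translation": [0, 0, 0], "roll": 0}, {"translation": [0, 0, 0], "roll": 0}]}}

```text
time: 41.83
tool_pos: [0.2278, -0.4308, 0.1952]
tool_rot: [-3.141, 0.001, 2.748]
contact_force: [-0.4, -0.1, 0.2]
opening: 0.0004
grip_force: 0.0
```

Run:
```python
from h import *
st();im=read_camera("top")[:,:,::-1]
cv2.imwrite("pics/t4.png",cv2.resize(im[60:265,140:520],None,fx=2.1,fy=2.1,interpolation=cv2.INTER_CUBIC))
print(search_frame("top","case"),search_frame("top","pliers_1_pivot"))
c=np.array([.4637,-.4093,0]);Rc=R.from_euler('z',-.39);h=c+Rc.apply([.074,0,.034])
for th in(0,.05,.1):print(w2p("top",h+(Rc*R.from_euler('y',th)).apply([-.16,0,.008])))
```

```text
{'time': 41.8333, 'tool_pos': [0.2278, -0.4308, 0.1952], 'tool_rot': [-3.1411, 0.0007, 2.7485], 'opening': 0.0004, 'grip_force': 0.0, 'contact_force': [-0.3752, -0.1151, 0.2261], 'qpos': [-1.242, 0.3024, 1.6749, 0.0002, 1.1635, -2.4198]}
[{'at': [0.4568, -0.4077, 0.0441], 'confidence': 0.83}] [{'at': [0.4624, -0.4042, 0.0429], 'confidence': 0.41}]
[445.5361 242.7526]
[446.3594 242.3726]
[447.2409 241.8507]
```

View pics/t4.png

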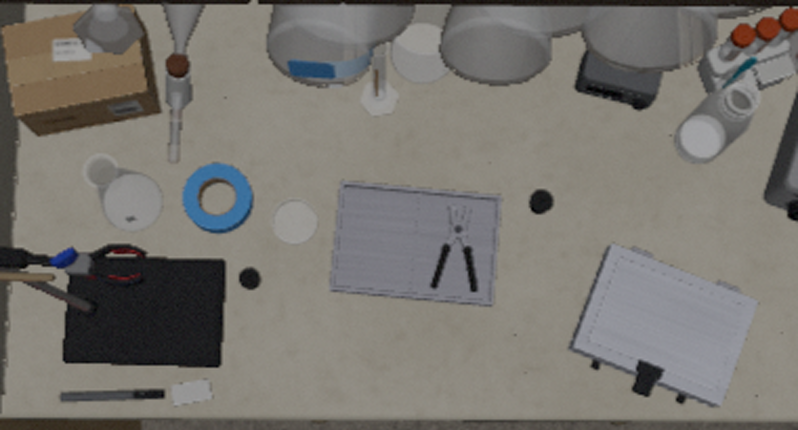

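The top view shows the lid shut, the seized pair in the right bay, no other pliers on the bench and the other things in place.

```bash
python3 -c "
from cell import *
print(hand_in())"
```

```text
the job is handed in; nothing more can be done
None
```

I handed the job in at about 42 s: three pairs were on the bench, the two that work lie closed in the case's centre and left compartments, the seized pair lies in the tray's right bay, and the lid is shut; no verdict came back.

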